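Weigh the sherds on the hand scale and square the tray up in the corner

ROBOT

A 6-joint arm with a two-finger parallel gripper is mounted at the origin on a cart in front of the work surface, level with it; the furniture and walls round the work are solid. World frame = base frame: x ahead of the robot, y to its left, z up, the work surface at z = 0. Lengths are in mm, angles in rad, forces in N, time in s.
With the tool pointing down it reaches from about 275 to 1000 mm from the base axis. Payload 8.4 kg.
Tool frame: the origin (TCP) lies midway between the tips of the shut fingers; the grasp point (between the pads) lies 19 mm behind it; y points along the fingers, z is the direction in which the jaws open and shut, and the axes are right-handed (so a half turn about y gives the same grasp; the last joint's range is limited). The gripper opens to 85 mm and grips with 20 to 120 N. Pads are 22 mm wide; open, the fingers measure 114 mm over their backs; the gripper's body (76 mm by 85 mm) begins 54 mm behind the grasp point. The pads swing forward as they close: fully open they stand 13 mm farther back than shut.
Start: joints at [-1.16, 0.353, 1.633, -0, 1.155, -0.002], TCP at [250.734, -572.504, 231.281] pointing down, gripper open.
Joint ranges: [-2.63, 2.63], [-0.92, 2.1], [0.06, 2.66], [-1.3, 4.44], [0, 2.69], [-3.02, 3.02]. Speed limits (rad/s): [2.22, 2.22, 2.79, 3.14, 3.14, 3.14].

INTERFACE

Orientations are given as [roll, pitch, yaw] about the fixed x, y, z axes, in that order (R = Rz(yaw) Ry(pitch) Rx(roll)).
In Python, from rig import r, imaging gives the robot as it stands. The module is installed in compiled form; this text tells all that it offers.
- The arm moves only by the tool send_rows, never from a script. Its argument "series" is a list of rows, each a list of 6 numbers: the shift along the tool's x, y, z in m, then the turn, a rotation vector about the tool's x, y, z in degrees. In form: [[dx, dy, dz, ax, ay, az], ...]. A call has 1 to 8 rows; each row shifts and turns the commanded pose from where the row before left it, along the tool's axes as they then stand; what a row does not reach is not made up. A row lasts 1/10 s, in which the tool goes at most 50 mm and 8.59 degrees, less where a joint would pass 70% of its speed; a pose out of reach is approached as far as the arm can. A call is refused whole if a number of a shift passes 0.05 or a number of a turn 8.59, either way. A call with a gripper value outside its range is refused whole. "gripper" is the opening, from 0 (shut) to 1 (fully open), set as the call begins (left out, the last holds). The fingers move at their own pace and stop on an object; "squeeze" is the grip in N (left out, the last holds). Time passes only in rows, so rows that do not move let the fingers close. It gives the time, the measured TCP pose, the force and the opening at its end, in the units of the state.
- r.sense(): the state, without advancing time (a new reading comes with each control period).
- imaging.grab_frame(name): name is "side" or "top" or "wrist"; returns a dict with "frame" (480x640x3 uint8, red, green, blue), "depth" (480x640 float32, mm along the optical axis (not along the pixel's ray), 0 where there is no reading), "intrinsics" (3x3 intrinsics, pixels), "distortion" ([k1, k2, p1, p2, k3] as OpenCV has them; the pictures are not rectified), "origin" and "rotation" of the camera in the world. Camera axes: x right, y down, z forward; pixel columns grow to the right and rows downward; lengths in mm; the calibration is good to about 2 mm. A picture is of the moment at which its call begins.
- r.sign_off(): hands the job in, once; it reports no verdict.
The state is a dict: "clock": time; "qpos": joint angles; "qvel": joint speeds; "joint_efforts": joint torques, N m; "eef_pos": TCP position; "tcp_rot": TCP orientation; "contact_force": force on the tool from outside, world axes, zero at the start; "wrist_torque": the same for the moment, N m; "opening": opening from 0.0 (shut) to 1.0 (fully open).
Only numpy, scipy, OpenCV 4.12 (cv2) and the standard library are available. Lean on these libraries where they do the work, as an engineer would, in place of code of your own. Each camera call takes 0.05 s, during which the arm holds its last target.

TASK

Put every potsherd lying on the table into the weighing tray, then take the sprung hand scale from its stand, hook it under the top of the tray's bail and lift until the loaded tray hangs about 4 cm clear of the table, steady for two seconds. Set the tray down, hang the scale back on its stand and push the tray square and flush into the corner of the two wooden battens, long side against the long batten, with the sherds still in it. Keep the tray level, and leave the jar, the dropper bottle and the round pot where they stand.

Things in the scene. Friction and masses are not known exactly. Their poses are not given: they have to be found in the camera images.
- tray_floor (a point): weighing tray: open aluminium tray, outside 170 (its x) x 230 (its y) x 28 mm high, walls and floor 4 mm thick, about 0.34 kg, loose. The point is the centre of its underside; z up. An arched bail handle stands over its middle, in the tray's x-z plane, from one long (230 mm) wall to the other, so there is a well on either side of it, at y = about +-65 mm.
- tray_bail (a point): crown of the tray's bail, a steel bar 8 mm thick: centre of the bar, 100 mm above the tray's underside; axes as the tray. Here the bar runs along the tray's x, falling away to both sides: 98 mm high at x = +-18 mm, 91 mm at +-45 mm.
- scale_grip (a point): sprung hand scale, upright, 0.19 kg. The point is the centre of its black grip, a block 24 (x) x 20 (y) mm, reaching 32 mm down and 20 mm up from the point, with a cap 30 x 18 x 6 mm on top (ending 24 mm above the point). Right below the grip a round steel collar, 44 mm diameter, 6 mm thick, its underside 38 mm below the point; then a round case of 20 mm diameter, down to 105 mm below the point. z up.
- scale_case_end (a point): lower end of the scale's case, on its axis, 105 mm below the grip's centre; axes as the scale. The sprung hook hangs from here: see scale_hook_seat
- scale_hook_seat (a point): inside of the bottom of the scale's hook, on the scale's axis, where the bail comes to hang; 50 mm below the case's end when unloaded, moves with the spring. The hook is a J of 6 mm round steel in the scale's y-z plane, open toward the scale's -y: back at y = +14 mm, tip at y = -16 mm ending 15 mm above this point. A bar goes in sideways over the tip with its centre 22 to 29 mm above this point.
- scale_hook (a joint): how far the hook is drawn out of the scale, m: about 0.002 unloaded, 0.06 at the stop; spring 150 N/m, so some 20 to 38 mm with the tray hanging on it
- stand_nest (a point): fixed scale stand, a steel fork. The point is where the centre of the underside of the scale's collar hangs, on top of the two level prongs, 150 mm above the table. The prongs run along the stand's x, 26 mm apart, 16 mm wide, open toward -x, where they end 32 mm from the point; a post behind at x = 38 to 54 mm ends level with the prongs' top. Base 115 x 100 x 12 mm.
- stand_mouth (a point): open end of the stand's fork, between the prong tips, level with their tops; axes as the stand. To take the scale off, lift its collar clear of the prongs and draw it out this way (toward the stand's -x); it goes back the other way
- corner_in (a point): fixed corner stop: two wooden battens 20 mm wide, 30 mm high. The point is the inner corner at table height. The long batten's inner face is the plane x = 0, from y = -20 to +230 mm; the short one's is the plane y = 0, from x = 0 to -170 mm. The tray belongs at -x, +y: flush, its centre is at x = -85, y = +115 mm, its x parallel to the corner's x.
- sherd_a_mid (a point): a broken potsherd lying flat, 52 x 47 x 12 mm, irregular outline; the point is its centre, half-way up; z up, x along the 52 mm; best gripped across its narrowest, 41 mm along the line 40 degrees from its x toward its y, whose middle lies 3 mm back along that line; may be absent
- sherd_b_mid (a point): a broken potsherd lying flat, 41 x 39 x 11 mm, irregular outline; the point is its centre, half-way up; z up, x along the 41 mm; best gripped across its narrowest, 36 mm along the line 120 degrees from its x toward its y, whose middle lies 6 mm back along that line; may be absent
- sherd_c_mid (a point): a broken potsherd lying flat, 36 x 35 x 10 mm, irregular outline; the point is its centre, half-way up; z up, x along the 36 mm; best gripped across its narrowest, 29 mm along the line 60 degrees from its x toward its y, whose middle lies 2 mm back along that line; may be absent
- sherd_d_mid (a point): a broken potsherd lying flat, 52 x 47 x 12 mm, irregular outline; the point is its centre, half-way up; z up, x along the 52 mm; best gripped across its narrowest, 41 mm along the line 40 degrees from its x toward its y, whose middle lies 3 mm back along that line; may be absent
- jar_mid (a point): bystander: brown jar with a blue lid, 47 mm across, 81 mm high; the point is on its axis 40 mm up; z up
- dropper_mid (a point): bystander: small dropper bottle, 34 mm across, 102 mm high; the point is on its axis 50 mm up; z up
- pot_mid (a point): bystander: low round pot with a grey lid, 81 mm across, 34 mm high; the point is its centre; z up

How it is judged (in metres and radians):
On the way, in this order (a step that is already met when the one before it is completed fails the run):
1. every sherd lies in the tray, which stands on the table (x of sherd_a_mid in the frame of tray_floor between -0.083 and 0.083 m and y of sherd_a_mid in the frame of tray_floor between -0.113 and 0.113 m and z of sherd_a_mid in the frame of tray_floor between 0 and 0.045 m and x of sherd_b_mid in the frame of tray_floor between -0.083 and 0.083 m and y of sherd_b_mid in the frame of tray_floor between -0.113 and 0.113 m and z of sherd_b_mid in the frame of tray_floor between 0 and 0.045 m and x of sherd_c_mid in the frame of tray_floor between -0.083 and 0.083 m and y of sherd_c_mid in the frame of tray_floor between -0.113 and 0.113 m and z of sherd_c_mid in the frame of tray_floor between 0 and 0.045 m and x of sherd_d_mid in the frame of tray_floor between -0.083 and 0.083 m and y of sherd_d_mid in the frame of tray_floor between -0.113 and 0.113 m and z of sherd_d_mid in the frame of tray_floor between 0 and 0.045 m and height (world z) of tray_floor below 0.008 m), for 0.3 s.
2. the tray with all sherds hangs level and steady from the scale's hook alone, at least 2 cm clear of the table, for 1.2 s (x of sherd_a_mid in the frame of tray_floor between -0.083 and 0.083 m and y of sherd_a_mid in the frame of tray_floor between -0.113 and 0.113 m and z of sherd_a_mid in the frame of tray_floor between 0 and 0.045 m and x of sherd_b_mid in the frame of tray_floor between -0.083 and 0.083 m and y of sherd_b_mid in the frame of tray_floor between -0.113 and 0.113 m and z of sherd_b_mid in the frame of tray_floor between 0 and 0.045 m and x of sherd_c_mid in the frame of tray_floor between -0.083 and 0.083 m and y of sherd_c_mid in the frame of tray_floor between -0.113 and 0.113 m and z of sherd_c_mid in the frame of tray_floor between 0 and 0.045 m and x of sherd_d_mid in the frame of tray_floor between -0.083 and 0.083 m and y of sherd_d_mid in the frame of tray_floor between -0.113 and 0.113 m and z of sherd_d_mid in the frame of tray_floor between 0 and 0.045 m and height (world z) of tray_floor above 0.02 m and value of joint scale_hook above 0.014 m and angle between tray_floor's own z axis and vertical below 0.15 rad and contact force between each of the arm, the fingers and tray below 0.3 N and linear speed of tray below 0.06 m/s), for 1.2 s.
At the end, for the whole second after the job is handed in: the tray stands flat on the table with its far and right sides within 4 mm of the two battens and square to within 0.03 rad, all sherds in it; the scale hangs upright and unloaded by its collar on the stand's fork, within 15 mm of its place; nothing is held (x of sherd_a_mid in the frame of tray_floor between -0.083 and 0.083 m and y of sherd_a_mid in the frame of tray_floor between -0.113 and 0.113 m and z of sherd_a_mid in the frame of tray_floor between 0 and 0.045 m and x of sherd_b_mid in the frame of tray_floor between -0.083 and 0.083 m and y of sherd_b_mid in the frame of tray_floor between -0.113 and 0.113 m and z of sherd_b_mid in the frame of tray_floor between 0 and 0.045 m and x of sherd_c_mid in the frame of tray_floor between -0.083 and 0.083 m and y of sherd_c_mid in the frame of tray_floor between -0.113 and 0.113 m and z of sherd_c_mid in the frame of tray_floor between 0 and 0.045 m and x of sherd_d_mid in the frame of tray_floor between -0.083 and 0.083 m and y of sherd_d_mid in the frame of tray_floor between -0.113 and 0.113 m and z of sherd_d_mid in the frame of tray_floor between 0 and 0.045 m and x of tray_floor in the frame of corner_in between -0.089 and -0.081 m and y of tray_floor in the frame of corner_in between 0.111 and 0.119 m and angle between the x axis of tray_floor and the x axis of corner_in, either way round below 0.03 rad and height (world z) of tray_floor below 0.005 m and angle between tray_floor's own z axis and vertical below 0.03 rad and linear speed of tray below 0.01 m/s and horizontal distance between scale_grip and stand_nest below 0.015 m and height (world z) of scale_grip between 0.18 and 0.196 m and angle between scale_grip's own z axis and vertical below 0.15 rad and value of joint scale_hook below 0.006 m and linear speed of scale below 0.05 m/s); the robot touches nothing.
It fails at once if the tray is tipped more than 0.4 rad (angle between tray_floor's own z axis and vertical above 0.4 rad).
It fails at once if the jar, dropper bottle or pot is shifted by more than 3 cm or knocked over (distance of any of jar_mid, dropper_mid, pot_mid from where it was at the start of the episode above 0.03 m or angle between any of jar_mid, dropper_mid, pot_mid's own z axis and vertical above 0.5 rad).
Of sherd_a, sherd_b, sherd_c, sherd_d only 2 to 4 are there at a start; the rules pass over those that are not, and their reading is None.
At some moment in a run one of sherd_a, sherd_b, sherd_c, sherd_d may be knocked a few centimetres aside while the robot is not near it.
It also fails if it takes over 210 s, if anything falls off the work surface, if the arm or the gripper's body presses on something with over 40 N, if the wrist force passes 120 N, or if a joint passes its speed limit or range.

## Working session

There is one attempt and no reset: what is moved stays moved. The work goes in short steps, Python scripts to look and compute and a tool call to move; the robot and the scene stay as the last step left them, time stands still between calls to the robot, and variables do not carry over. Pictures are saved under pics/ and viewed, and the job is handed in when it is done.

Besides the shell and the picture viewer there is one more tool, called after "Emit:" by a JSON object that holds its "api" and its "payload". send_rows: Moves the arm, as the interface text tells. Its arguments: {"type":"object","properties":{"series":{"type":"array","items":{"type":"array","items":{"type":"number"}}},"gripper":{"type":"number"},"squeeze":{"type":"number"}},"required":["series"]}

```bash
mkdir -p pics; ls
cat > h.py <<'E'
import numpy as np, cv2
from rig import r, imaging
from scipy.spatial.transform import Rotation as R
def grab(n,save=None):
    f=imaging.grab_frame(n)
    if save: cv2.imwrite('pics/'+save,cv2.cvtColor(f['frame'],cv2.COLOR_RGB2BGR))
    return f
def ray(f,u,v):
    p=cv2.undistortPoints(np.array([[[u,v]]],float),f['intrinsics'],f['distortion'])[0,0]
    return np.array([p[0],p[1],1.0])
def rot(f):
    a=np.array(f['rotation'],float)
    return a if a.shape==(3,3) else R.from_euler('xyz',a).as_matrix()
def onz(f,u,v,z):
    d=rot(f)@ray(f,u,v); o=np.array(f['origin'],float)
    return o+d*(z-o[2])/d[2]
def dep(f,u,v):
    d=f['depth'][int(round(v)),int(round(u))]
    return np.array(f['origin'],float)+rot(f)@(ray(f,u,v)*d)
def cloud(f):
    H,W=f['depth'].shape
    uu,vv=np.meshgrid(np.arange(W),np.arange(H))
    p=cv2.undistortPoints(np.stack([uu,vv],-1).reshape(-1,1,2).astype(float),f['intrinsics'],f['distortion'])[:,0]
    d=f['depth'].reshape(-1,1)
    P=np.hstack([p,np.ones((len(p),1))])*d
    Q=P@rot(f).T+np.array(f['origin'],float)
    Q[d[:,0]==0]=np.nan
    return Q.reshape(H,W,3)
def proj(f,P):
    Rm=rot(f); t=-Rm.T@np.array(f['origin'],float)
    return cv2.projectPoints(np.array(P,float).reshape(-1,1,3),cv2.Rodrigues(Rm.T)[0],t,f['intrinsics'],f['distortion'])[0][:,0]
def st():
    s=r.sense(); print({k:np.round(s[k],3).tolist() for k in ['clock','eef_pos','tcp_rot','contact_force','opening','qpos']}); return s
E
python3 - <<'E'
from h import *
s=st()
for n in ['side','top','wrist']:
    f=grab(n,n+'0.png'); print(n,np.round(f['origin'],1),np.round(f['rotation'],3),np.round(f['intrinsics'],1).tolist(),f['distortion'])
print(R.from_euler('xyz',s['tcp_rot']).as_matrix().round(3))
E
```

```text
pics
{'clock': 0.0, 'eef_pos': [250.544, -572.046, 230.524], 'tcp_rot': [-1.572, -0.0, -2.729], 'contact_force': [-0.186, -0.8, -0.426], 'opening': 1.001, 'qpos': [-1.16, 0.354, 1.634, -0.0, 1.155, -0.002]}
side [453.3 742.6 603.8] [-2.134 -0.007 -2.897] [[461.0, 0.0, 327.6], [0.0, 461.0, 246.8], [0.0, 0.0, 1.0]] [-0.03526639  0.          0.          0.          0.        ]
top [ 509.1    7.5 1361. ] [-3.068 -0.013 -1.563] [[549.1, 0.0, 323.9], [0.0, 549.1, 242.7], [0.0, 0.0, 1.0]] [-0.09680015  0.          0.          0.          0.        ]
wrist [ 321.1 -541.1  374.4] [ 2.836e+00  1.000e-03 -1.158e+00] [[370.0, 0.0, 320.5], [0.0, 370.0, 240.7], [0.0, 0.0, 1.0]] [0.00972035 0.         0.         0.         0.        ]
[[-0.916 -0.001  0.401]
 [-0.401  0.001 -0.916]
 [ 0.    -1.    -0.001]]
```

View pics/top0.png

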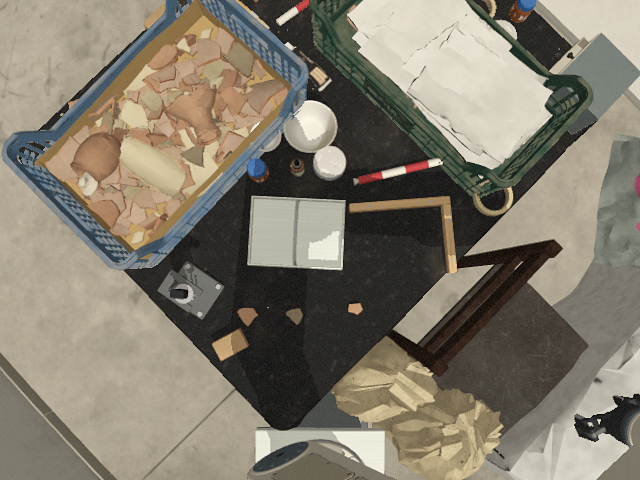

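View pics/side0.png

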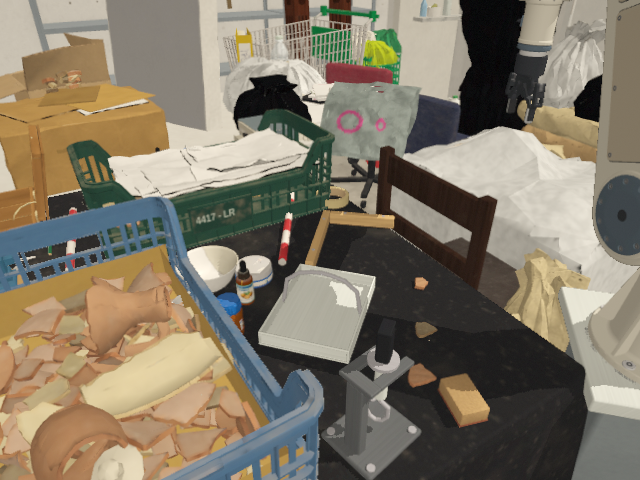

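View pics/wrist0.png

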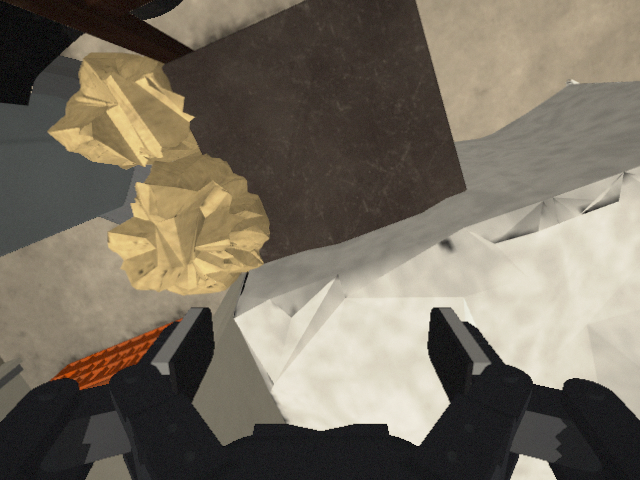

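Run:
```python
from h import *
f=grab('top'); im=cv2.cvtColor(f['frame'],cv2.COLOR_RGB2BGR)
def crop(x0,y0,x1,y1,s,n): cv2.imwrite('pics/'+n,cv2.resize(im[y0:y1,x0:x1],None,fx=s,fy=s,interpolation=cv2.INTER_CUBIC))
crop(220,280,380,380,5,'c_sherds.png')
crop(230,180,470,300,3.3,'c_tray.png')
crop(145,250,245,325,8,'c_stand.png')
```

```text
(no output)
```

View pics/c_sherds.png

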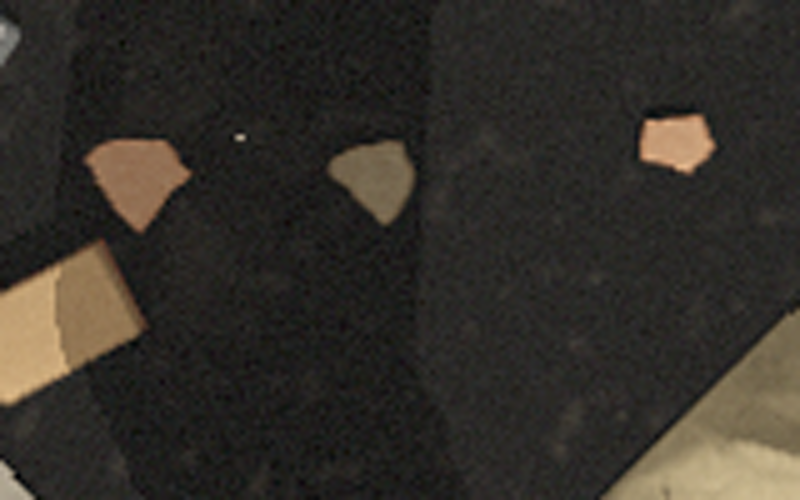

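View pics/c_tray.png

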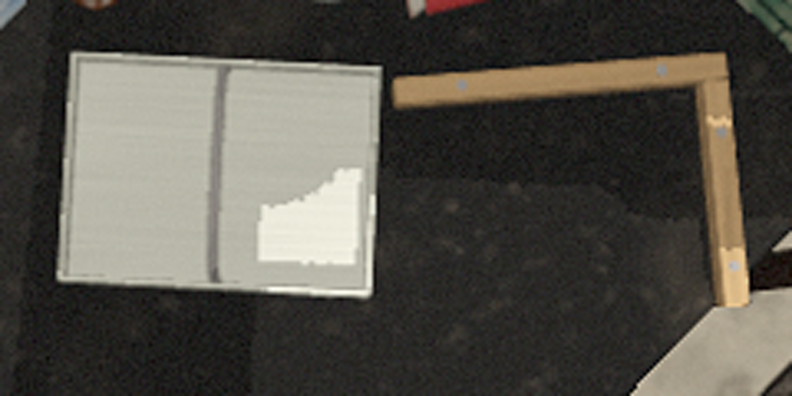

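View pics/c_stand.png

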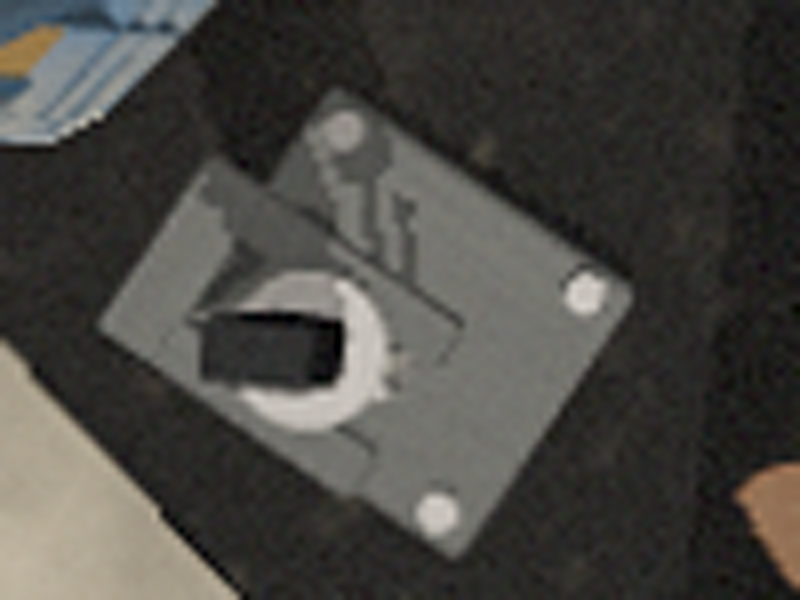

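Run:
```python
from h import *
f=grab('top')
P={'traycorners z28':[(249.5,197,28),(345.5,200.5,28),(342,269,28),(248,264.5,28)],
'bail mid z104':[(296.5,200,28),(296,232,100),(295,265,28)],
'sherd1':[(247,315.5,12)],'sherd2':[(295,315.5,11)],'sherd3':[(355.5,309,10)],
'cornerinner z30':[(350,212,30),(440.5,205,30),(448,272,30)],
'stand base bolts':[(187.8,266.2,12),(218,286.5,12),(199.5,314,12)],
'collar':[(182+2,294,156)],
'jar':[(257,170,81)],'dropper':[(297,167,102)],'pot':[(329,163,34)],'block':[(230,345,30)],'pole':[(355,181,20)]}
for k,v in P.items():
    for a in v: print(k,onz(f,*a).round(0),dep(f,a[0],a[1]).round(0))
C=cloud(f)
```

```text
traycorners z28 [719. 175.  28.] [722. 178.   3.]
traycorners z28 [712. -60.  28.] [716. -62.  -1.]
traycorners z28 [544. -53.  28.] [545. -54.  -5.]
traycorners z28 [553. 176.  28.] [553. 176.  28.]
bail mid z104 [712.  60.  28.] [705.  58.  73.]
bail mid z104 [627.  57. 100.] [627.  57.  99.]
bail mid z104 [553.  61.  28.] [553.  62.  24.]
sherd1 [429. 178.  12.] [429. 178.  10.]
sherd2 [430.  61.  11.] [430.  61.  11.]
sherd3 [447. -87.  10.] [447. -87.   8.]
cornerinner z30 [683. -71.  30.] [686. -73.  10.]
cornerinner z30 [ 703. -295.   30.] [ 707. -301.    2.]
cornerinner z30 [ 539. -312.   30.] [ 539. -315.   16.]
stand base bolts [548. 326.  12.] [548. 326.  15.]
stand base bolts [499. 251.  12.] [499. 250.  15.]
stand base bolts [431. 295.  12.] [431. 295.  11.]
collar [483. 299. 156.] [484. 291. 192.]
jar [775. 152.  81.] [775. 152.  83.]
dropper [778.  57. 102.] [784.  58.  75.]
pot [804. -19.  34.] [804. -19.  34.]
block [359. 216.  30.] [358. 217.  25.]
pole [762. -84.  20.] [764. -85.  12.]
```

Emit:
{"api": "send_rows", "payload": {"series": [[-0.025, -0.005, -0.03, 0, 0, 0], [-0.025, -0.005, -0.03, 0, 0, 0], [-0.025, -0.005, -0.03, 0, 0, 0], [-0.025, -0.005, -0.03, 0, 0, 0], [-0.025, -0.005, -0.03, 0, 0, 0], [-0.025, -0.005, -0.03, 0, 0, 0], [-0.025, -0.005, -0.03, 0, 0, 0]]}}

```text
clock: 0.95
eef_pos: [326.9, -308.4, 266.5]
tcp_rot: [-1.571, 0.0, -2.729]
contact_force: [0.8, 0.2, 0.5]
opening: 1.001
```

Emit:
{"api": "send_rows", "payload": {"series": [[-0.025, -0.005, -0.03, 0, 0, 0], [-0.025, -0.005, -0.03, 0, 0, 0], [-0.025, -0.005, -0.03, 0, 0, 0], [-0.025, -0.005, -0.03, 0, 0, 0], [-0.025, -0.005, -0.03, 0, 0, 0], [0, 0, 0, 0, 7.9, 0], [0, 0, 0, 0, 7.9, 0], [0, 0, 0, 0, 7.9, 0]]}}

```text
clock: 1.75
eef_pos: [381.2, -121.8, 291.4]
tcp_rot: [-1.571, 0.0, 3.136]
contact_force: [-0.7, -0.8, -0.5]
opening: 0.999
```

Run:
```python
from h import *
st(); f=grab('wrist','w1.png')
```

```text
{'clock': 1.75, 'eef_pos': [381.182, -121.833, 291.385], 'tcp_rot': [-1.571, 0.0, 3.136], 'contact_force': [-0.677, -0.802, -0.549], 'opening': 0.999, 'qpos': [-0.313, -0.076, 2.001, -0.0, 1.216, 1.263]}
```

View pics/w1.png

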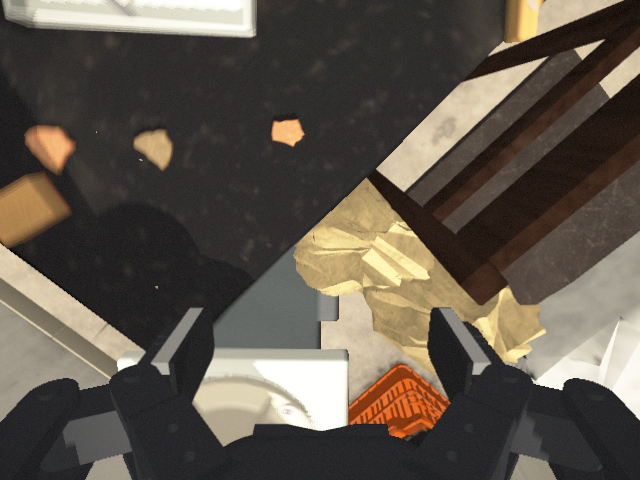

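```bash
cat >> h.py <<'E'
def sherd(f,u,v,h):
    im=f['frame'].astype(int); m=((im.max(2)>75)&(im[:,:,0]>im[:,:,2]+15)).astype(np.uint8)
    m=cv2.morphologyEx(m,cv2.MORPH_OPEN,np.ones((3,3)))
    n,lab=cv2.connectedComponents(m); l=lab[v,u]
    if l==0: print('miss'); return
    cs,_=cv2.findContours((lab==l).astype(np.uint8),cv2.RETR_EXTERNAL,cv2.CHAIN_APPROX_NONE)
    c=max(cs,key=len)[:,0]
    P=np.array([onz(f,a,b,h)[:2] for a,b in c])
    M=cv2.moments(P.astype(np.float32).reshape(-1,1,2)); cen=np.array([M['m10'],M['m01']])/M['m00']
    best=[]
    for a in np.deg2rad(np.arange(0,180,2)):
        d=np.array([np.cos(a),np.sin(a)]); s=P@d
        best.append((s.max()-s.min(),np.rad2deg(a),(s.max()+s.min())/2))
    best.sort(); w,a,mid=best[0]; d=np.array([np.cos(np.deg2rad(a)),np.sin(np.deg2rad(a))])
    g=cen+d*(mid-cen@d)
    print('cen',cen.round(1),'area',round(M['m00']),'ext',np.ptp(P,0).round(1),'minw',round(w,1),'dir',a,'grip',g.round(1),'maxw',round(best[-1][0],1))
    return g,a
def goto(x,y,z,jawdir=None):
    """print tool-axis shift from current pose (translation first, then turn about tool y deg)"""
    s=r.sense(); Rm=R.from_euler('xyz',s['tcp_rot']).as_matrix()
    d=np.array([x,y,z])-np.array(s['eef_pos'],float)
    print('pos',np.round(s['eef_pos'],1),'tool shift mm (turn after)',(Rm.T@d).round(1))
    if jawdir is not None:
        cur=np.rad2deg(np.arctan2(Rm[1,2],Rm[0,2])); dd=((jawdir-cur+90)%180)-90
        print('jaw now',round(cur,1),'turn world z',round(dd,1),'=> tool y',round(-dd,1),'q6',round(float(s['qpos'][5]),2))
        R2=R.from_euler('z',dd,degrees=True).as_matrix()@Rm
        print('shift if turned first',(R2.T@d).round(1))
E
python3 - <<'E'
from h import *
f=grab('wrist')
for u,v,h in [(288,132,10),(157,147,11),(52,147,12)]: sherd(f,u,v,h)
g=grab('top')
for u,v,h in [(355,309,10),(295,315,11),(247,315,12)]: sherd(g,u,v,h)
E
```

```text
cen [449.5 -84. ] area 741 ext [28.6 35.6] minw 28.6 dir 0.0 grip [448.3 -84. ] maxw 36.3
cen [431.2  61.9] area 1127 ext [40.3 43.9] minw 37.0 dir 138.0 grip [433.3  60. ] maxw 44.3
cen [430.2 177.2] area 1572 ext [45.9 54. ] minw 43.2 dir 128.0 grip [431.7 175.3] maxw 54.2
cen [449.  -85.7] area 726 ext [26.9 34.4] minw 26.9 dir 0.0 grip [448.1 -85.7] maxw 36.5
cen [431.1  61.2] area 983 ext [36.6 39.2] minw 34.5 dir 136.0 grip [432.6  59.8] maxw 41.0
cen [430.1 178.1] area 1310 ext [41.6 44.3] minw 40.7 dir 124.0 grip [431.6 175.9] maxw 46.5
```

Run:
```python
from h import *
goto(448.2,-85,80,0)
```

```text
pos [ 381.  -122.3  291.3] tool shift mm (turn after) [-67.2 211.3 -37.2]
jaw now -89.9 turn world z 89.9 => tool y -89.9 q6 1.25
shift if turned first [-37.3 211.3  67.1]
```

Emit:
{"api": "send_rows", "payload": {"series": [[0, 0, 0, 0, -8.2, 0], [0, 0, 0, 0, -8.2, 0], [0, 0, 0, 0, -8.2, 0], [0, 0, 0, 0, -8.2, 0], [0, 0, 0, 0, -8.2, 0], [0, 0, 0, 0, -8.2, 0], [0, 0, 0, 0, -8.2, 0], [0, 0, 0, 0, -8.2, 0]]}}

```text
clock: 2.7
eef_pos: [381.0, -122.6, 291.3]
tcp_rot: [-1.571, -0.0, -1.987]
contact_force: [-0.8, 0.5, 0.1]
opening: 1.0
```

Emit:
{"api": "send_rows", "payload": {"series": [[0, 0, 0, 0, -8.2, 0], [0, 0, 0, 0, -8.2, 0], [0, 0, 0, 0, -8.0, 0]]}}

```text
clock: 3.0
eef_pos: [381.0, -122.5, 291.2]
tcp_rot: [-1.571, 0.0, -1.562]
contact_force: [-1.0, 0.3, -0.5]
opening: 0.998
```

Run:
```python
from h import *
goto(448.2,-85,80,0)
```

```text
pos [ 381.  -122.5  291.2] tool shift mm (turn after) [-36.9 211.2  67.6]
jaw now 0.5 turn world z -0.5 => tool y 0.5 q6 -0.32
shift if turned first [-37.5 211.2  67.2]
```

Emit:
{"api": "send_rows", "payload": {"series": [[-0.006, 0.035, 0.011, 0, 0.5, 0], [-0.006, 0.035, 0.011, 0, 0, 0], [-0.006, 0.035, 0.011, 0, 0, 0], [-0.006, 0.035, 0.011, 0, 0, 0], [-0.006, 0.035, 0.012, 0, 0, 0], [-0.007, 0.036, 0.012, 0, 0, 0], [0, 0, 0, 0, 0, 0]], "gripper": 0.75}}

```text
clock: 3.7
eef_pos: [447.6, -85.1, 76.6]
tcp_rot: [-1.577, 0.001, -1.576]
contact_force: [-1.3, 0.1, 0.3]
opening: 0.751
```

Run:
```python
from h import *
goto(448.2,-85,2,0); f=grab('wrist','w2.png')
```

```text
pos [447.6 -85.1  76.6] tool shift mm (turn after) [-0.  74.6  1.1]
jaw now -0.3 turn world z 0.3 => tool y -0.3 q6 -0.19
shift if turned first [-0.  74.6  1.1]
```

View pics/w2.png

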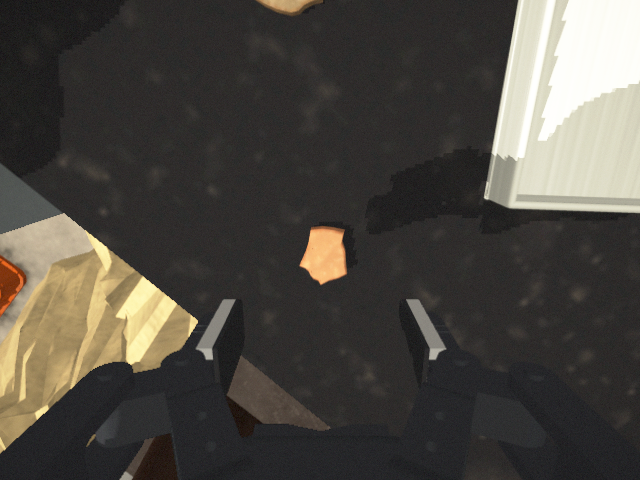

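Emit:
{"api": "send_rows", "payload": {"series": [[0, 0.025, 0, 0, 0, 0], [0, 0.025, 0, 0, 0, 0], [0, 0.015, 0, 0, 0, 0], [0, 0.008, 0.001, 0, 0, 0], [0, 0, 0, 0, 0, 0]], "squeeze": 40}}

```text
clock: 4.25
eef_pos: [450.7, -86.4, 8.0]
tcp_rot: [-1.57, -0.0, -1.58]
contact_force: [0.0, 0.2, -0.1]
opening: 0.748
```

Emit:
{"api": "send_rows", "payload": {"series": [[0, 0, 0, 0, 0, 0], [0, 0, 0, 0, 0, 0], [0, 0, 0, 0, 0, 0], [0, 0, 0, 0, 0, 0], [0, 0, 0, 0, 0, 0], [0, 0, 0, 0, 0, 0]], "gripper": 0.0}}

```text
clock: 4.85
eef_pos: [451.9, -86.4, 9.3]
tcp_rot: [-1.568, -0.001, -1.58]
contact_force: [-3.4, -1.1, 26.3]
opening: 0.003
```

Run:
```python
from h import *
st(); f=grab('wrist','w3.png'); grab('side','s3.png')
```

```text
{'clock': 4.85, 'eef_pos': [451.912, -86.408, 9.287], 'tcp_rot': [-1.568, -0.001, -1.58], 'contact_force': [-3.447, -1.074, 26.285], 'opening': 0.003, 'qpos': [-0.192, 0.457, 2.135, -0.0, 0.547, -0.183]}
```

View pics/w3.png

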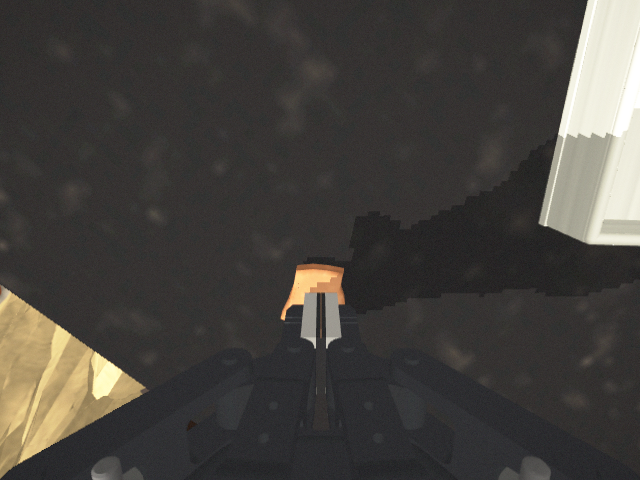

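Emit:
{"api": "send_rows", "payload": {"series": [[0, -0.02, 0, 0, 0, 0], [0, -0.02, 0, 0, 0, 0], [0, 0, 0, 0, 0, 0], [0, 0, 0, 0, 0, 0], [0, 0, 0, 0, 0, 0]], "gripper": 0.75}}

```text
clock: 5.45
eef_pos: [450.0, -85.9, 46.8]
tcp_rot: [-1.571, 0.0, -1.58]
contact_force: [-0.0, 0.0, -1.2]
opening: 0.752
```

Run:
```python
from h import *
goto(448.2,-85,2,0); f=grab('wrist','w4.png')
im=f['frame']; 
import sys
g=grab('top'); sherd(g,355,309,10)
sherd(f,322,275,10)
```

```text
pos [450.  -85.9  46.8] tool shift mm (turn after) [-0.8 44.8 -1.8]
jaw now -0.5 turn world z 0.5 => tool y -0.5 q6 -0.18
shift if turned first [-0.9 44.8 -1.8]
cen [ 257.1 -190.6] area 173835 ext [702.1 571.9] minw 557.1 dir 76.0 grip [ 248.7 -224.2] maxw 823.4
cen [449.9 -82.9] area 776 ext [28.7 37.4] minw 28.4 dir 4.0 grip [448.1 -83. ] maxw 38.3
```

View pics/w4.png

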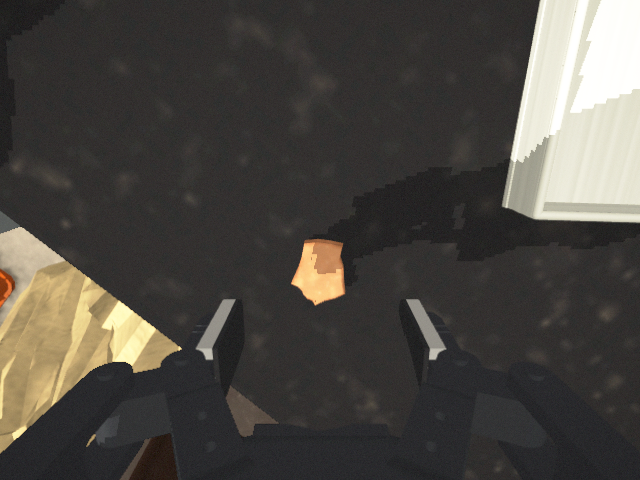

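Emit:
{"api": "send_rows", "payload": {"series": [[-0.002, 0.02, -0.002, 0, 0, 0], [0, 0.015, 0, 0, 0, 0], [0, 0.007, 0, 0, 0, 0], [0, 0.003, 0, 0, 0, 0], [0, 0, 0, 0, 0, 0], [0, 0, 0, 0, 0, 0]]}}

```text
clock: 6.15
eef_pos: [448.7, -84.0, 2.6]
tcp_rot: [-1.57, -0.0, -1.58]
contact_force: [-0.6, -0.9, -0.5]
opening: 0.747
```

Run:
```python
from h import *
st(); f=grab('wrist','w5.png')
```

```text
{'clock': 6.15, 'eef_pos': [448.703, -83.998, 2.585], 'tcp_rot': [-1.57, -0.0, -1.58], 'contact_force': [-0.627, -0.882, -0.457], 'opening': 0.747, 'qpos': [-0.188, 0.468, 2.142, 0.0, 0.531, -0.179]}
```

View pics/w5.png

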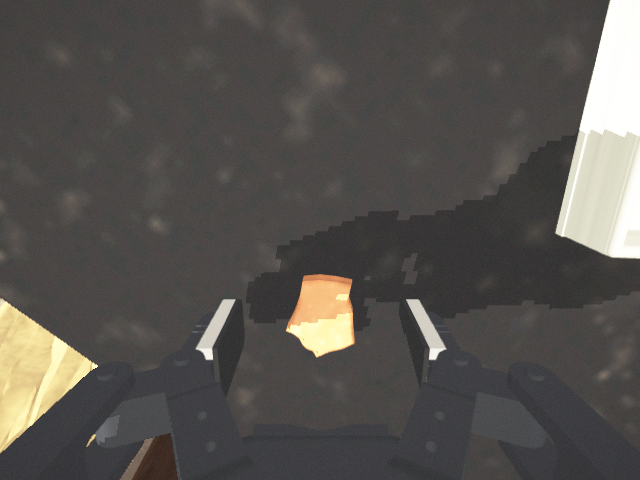

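Emit:
{"api": "send_rows", "payload": {"series": [[-0.001, 0.001, 0, 0, 0, 0], [0, 0, 0, 0, 0, 0], [0, 0, 0, 0, 0, 0], [0, 0, 0, 0, 0, 0], [0, 0, 0, 0, 0, 0], [0, 0, 0, 0, 0, 0]], "gripper": 0.0, "squeeze": 40}}

```text
clock: 6.8
eef_pos: [449.0, -82.9, 1.8]
tcp_rot: [-1.57, -0.0, -1.58]
contact_force: [-0.7, 0.3, 5.7]
opening: 0.305
```

Emit:
{"api": "send_rows", "payload": {"series": [[0, -0.02, 0, 0, 0, 0], [0, -0.035, 0, 0, 0, 0], [0, -0.015, 0, 0, 0, 0], [-0.015, 0, 0.044, 0, 0, 0], [-0.015, 0, 0.044, 0, 0, 0], [-0.015, 0, 0.044, 0, 0, 0], [-0.015, 0, 0.044, 0, 0, 0], [-0.015, 0, 0.044, 0, 0, 0]]}}

```text
clock: 7.6
eef_pos: [670.7, -9.3, 71.4]
tcp_rot: [-1.571, -0.0, -1.58]
contact_force: [-0.1, -0.9, -0.1]
opening: 0.307
```

Emit:
{"api": "send_rows", "payload": {"series": [[0, 0, 0, 0, 0, 0], [0, 0, 0, 0, 0, 0], [0, 0, 0, 0, 0, 0]]}}

```text
clock: 7.9
eef_pos: [667.5, -10.3, 70.8]
tcp_rot: [-1.573, -0.0, -1.58]
contact_force: [-0.4, 0.4, -0.5]
opening: 0.305
```

Run:
```python
from h import *
goto(669.5,-7.5,12,-2); f=grab('wrist','w6.png'); f=grab('side','s6.png')
```

```text
pos [667.5 -10.3  70.8] tool shift mm (turn after) [-2.8 58.8  2.1]
jaw now -0.6 turn world z -1.4 => tool y 1.4 q6 -0.01
shift if turned first [-2.9 58.8  2. ]
```

View pics/w6.png

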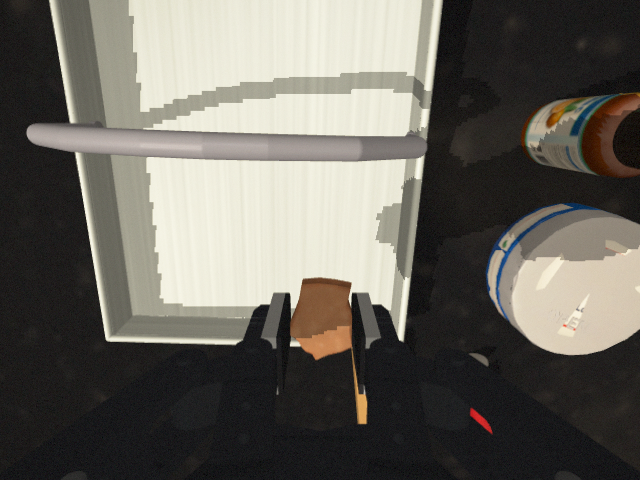

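View pics/s6.png

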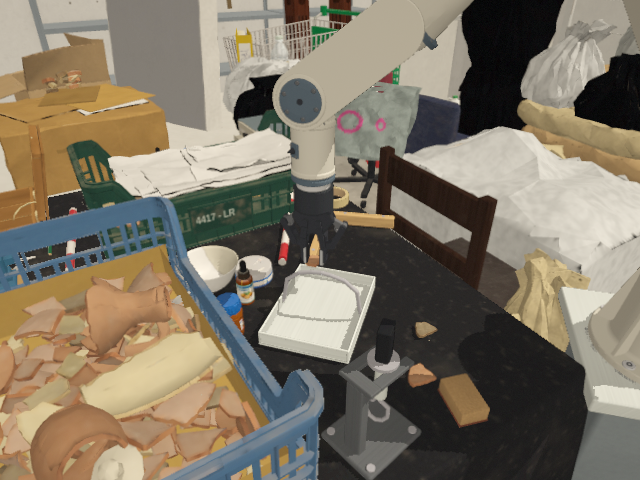

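Run:
```python
from h import *
f=grab('wrist')
for u,v,z in [(107,341,28),(403,345,28),(52,0,28),(441,0,28),(250,147,100),(35,133,28)]: print(onz(f,u,v,z).round(1),dep(f,u,v).round(1))
```

```text
[544.  -51.8  28. ] [526.1 -68.8   1.2]
[715.1 -56.3  28. ] [693.3   1.5 115.7]
[551.8 119.   28. ] [554.3 117.9  32. ]
[721.7 117.6  28. ] [720.8 116.7  31.2]
[647.2  60.2 100. ] [647.9  60.4 103.4]
[530.6  63.6  28. ] [569.4  64.4  80.5]
```

Emit:
{"api": "send_rows", "payload": {"series": [[-0.004, 0.02, 0.003, 0, 1.5, 0], [0, 0.02, 0, 0, 0, 0], [0, 0.014, 0, 0, 0, 0], [0, 0.007, 0, 0, 0, 0], [0, 0, 0, 0, 0, 0], [0, 0, 0, 0, 0, 0]]}}

```text
clock: 8.65
eef_pos: [672.5, -6.2, 10.8]
tcp_rot: [-1.57, 0.0, -1.607]
contact_force: [-0.2, 0.1, -0.6]
opening: 0.305
```

Emit:
{"api": "send_rows", "payload": {"series": [[0, 0, 0, 0, 0, 0], [0, 0, 0, 0, 0, 0], [0, 0, 0, 0, 0, 0], [0, -0.015, 0, 0, 0, 0], [0, -0.03, 0, 0, 0, 0], [0, -0.035, 0, 0, 0, 0], [0, -0.01, 0, 0, 0, 0]], "gripper": 0.55}}

```text
clock: 9.35
eef_pos: [674.7, -6.1, 105.4]
tcp_rot: [-1.565, 0.0, -1.607]
contact_force: [-0.3, -0.3, 0.1]
opening: 0.552
```

Run:
```python
from h import *
st(); f=grab('wrist','w7.png'); g=grab('top','t7.png');sherd(g,295,315,11)
```

```text
{'clock': 9.35, 'eef_pos': [674.672, -6.063, 105.414], 'tcp_rot': [-1.565, 0.0, -1.607], 'contact_force': [-0.347, -0.266, 0.127], 'opening': 0.552, 'qpos': [-0.011, 0.554, 1.621, 0.0, 0.96, 0.024]}
cen [357.6 203.7] area 596924 ext [ 950.7 1284.4] minw 950.7 dir 0.0 grip [495.5 203.7] maxw 1516.6
```

View pics/w7.png

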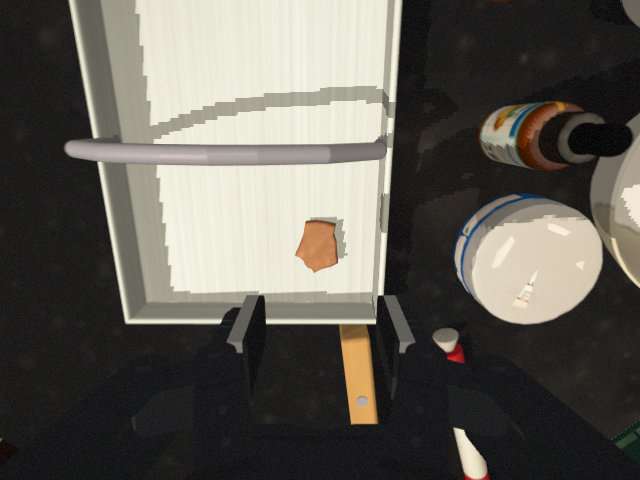

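View pics/t7.png

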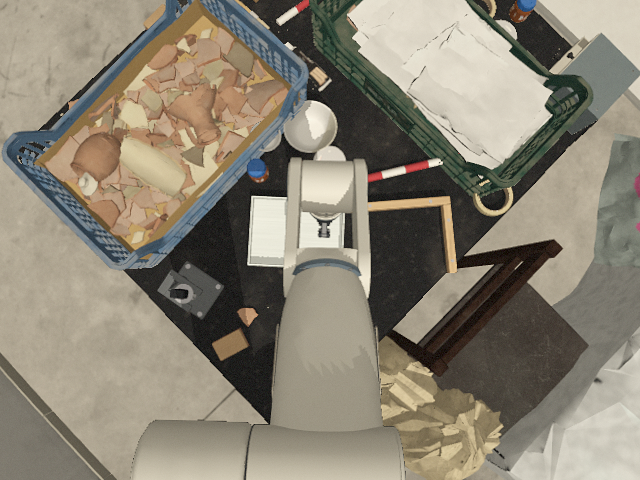

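Emit:
{"api": "send_rows", "payload": {"series": [[-0.0, -0.01, -0.03, 0, 0, 0], [-0.0, 0, -0.04, 0, 0, 0], [-0.01, 0, -0.044, 0, 0, 0], [-0.018, 0, -0.044, 0, 0, 0], [-0.018, 0, -0.044, 0, 0, 0], [-0.011, 0.0, -0.042, 0, 0, 0], [0, 0, 0, 0, 8, 0], [0, 0, 0, 0, 8, 0]], "gripper": 0.8}}

```text
clock: 10.25
eef_pos: [428.2, 59.9, 109.6]
tcp_rot: [-1.573, -0.001, -1.89]
contact_force: [0.0, -0.1, 0.1]
opening: 0.802
```

Emit:
{"api": "send_rows", "payload": {"series": [[0, 0.015, 0, 0, 8, 0], [0, 0.015, 0, 0, 8, 0], [0, 0, 0, 0, 8.4, 0], [0, 0, 0, 0, 0, 0], [0, 0, 0, 0, 0, 0], [0, 0, 0, 0, 0, 0]]}}

```text
clock: 10.85
eef_pos: [430.3, 59.6, 80.2]
tcp_rot: [-1.571, -0.0, -2.308]
contact_force: [0.6, -0.2, 0.4]
opening: 0.799
```

```bash
cat >> h.py <<'E'
def biggest(f,h):
    # sherds in wrist view
    im=f['frame'].astype(int); m=((im.max(2)>75)&(im[:,:,0]>im[:,:,2]+15)).astype(np.uint8)
    m=cv2.morphologyEx(m,cv2.MORPH_OPEN,np.ones((3,3)))
    n,lab,s,c=cv2.connectedComponentsWithStats(m)
    for i in range(1,n):
        if 300<s[i,4]<20000: print(c[i].round(),s[i].tolist(),end=' '); v,u=[int(t[len(t)//2]) for t in np.nonzero(lab==i)]; sherd(f,u,v,h)
E
python3 - <<'E'
from h import *
st(); f=grab('wrist','w8.png'); biggest(f,11)
E
```

```text
{'clock': 10.85, 'eef_pos': [430.323, 59.588, 80.234], 'tcp_rot': [-1.571, -0.0, -2.308], 'contact_force': [0.57, -0.228, 0.36], 'opening': 0.799, 'qpos': [0.134, 0.287, 2.155, 0.0, 0.7, 0.872]}
[172.  97.] [137, 48, 78, 89, 5423] cen [431.9 180. ] area 1413 ext [46.  52.1] minw 41.0 dir 128.0 grip [433.2 178.4] maxw 52.3
[ 52. 141.] [0, 74, 115, 126, 10789] cen [365.2 208.5] area 3106 ext [74.8 74.8] minw 56.3 dir 28.0 grip [364.3 208.1] maxw 78.0
[319. 248.] [295, 214, 58, 66, 2755] cen [432.6  64. ] area 1036 ext [40.7 41.3] minw 34.5 dir 138.0 grip [434.8  62. ] maxw 42.0
```

View pics/w8.png

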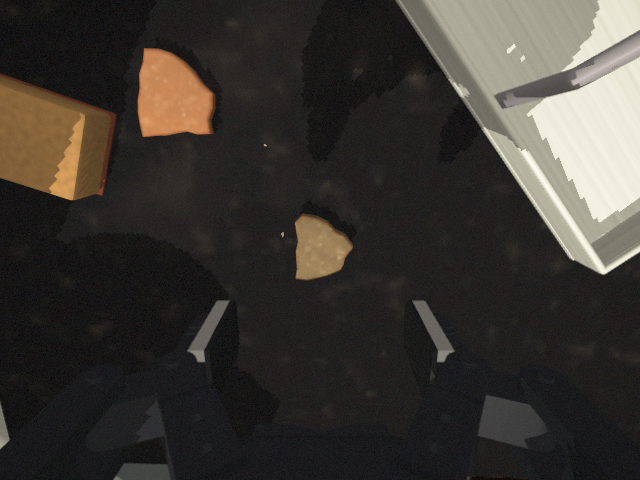

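Emit:
{"api": "send_rows", "payload": {"series": [[-0.0035, 0.025, 0.002, 0, 0, 0], [0, 0.025, 0, 0, 0, 0], [0, 0.018, 0, 0, 0, 0], [0, 0.008, 0, 0, 0, 0], [0, 0.003, 0, 0, 0, 0], [0, 0, 0, 0, 0, 0], [0, 0, 0, 0, 0, 0]]}}

```text
clock: 11.6
eef_pos: [434.8, 60.9, 2.0]
tcp_rot: [-1.57, 0.001, -2.311]
contact_force: [0.2, 0.1, -0.1]
opening: 0.8
```

Emit:
{"api": "send_rows", "payload": {"series": [[0, 0, 0, 0, 0, 0], [0, 0, 0, 0, 0, 0], [0, 0, 0, 0, 0, 0], [0, 0, 0, 0, 0, 0], [0, 0, 0, 0, 0, 0]], "gripper": 0.0}}

```text
clock: 12.1
eef_pos: [434.4, 61.1, 2.0]
tcp_rot: [-1.571, 0.001, -2.312]
contact_force: [-1.9, 2.6, 10.4]
opening: 0.39
```

Emit:
{"api": "send_rows", "payload": {"series": [[0, -0.015, 0, 0, 0, 0], [0, -0.03, 0, 0, 0, 0], [0, -0.035, 0, 0, -8, 0], [0, 0, 0, 0, -8, 0], [0, 0, 0, 0, -8, 0], [0, 0, 0, 0, -8, 0], [0, 0, 0, 0, -8, 0]]}}

```text
clock: 12.8
eef_pos: [434.3, 60.9, 81.6]
tcp_rot: [-1.57, 0.0, -1.608]
contact_force: [0.9, 0.2, -1.4]
opening: 0.386
```

Emit:
{"api": "send_rows", "payload": {"series": [[0.03, 0, 0.015, 0, 0, 0], [0.027, 0, 0.03, 0, 0, 0], [0, 0, 0.042, 0, 0, 0], [0, 0, 0.042, 0, 0, 0], [0, 0, 0.04, 0, 0, 0], [0, 0, 0, 0, 0, 0], [0, 0, 0, 0, 0, 0], [0, 0, 0, 0, 0, 0]]}}

```text
clock: 13.6
eef_pos: [599.1, -3.2, 80.9]
tcp_rot: [-1.573, -0.0, -1.613]
contact_force: [0.1, 0.3, 0.5]
opening: 0.387
```

Run:
```python
from h import *
goto(601.3,-2.7,12,-2.4); f=grab('wrist','w9.png')
```

```text
pos [599.1  -3.2  80.9] tool shift mm (turn after) [-0.6 68.9  2.3]
jaw now -2.4 turn world z 0.0 => tool y -0.0 q6 0.03
shift if turned first [-0.6 68.9  2.3]
```

View pics/w9.png

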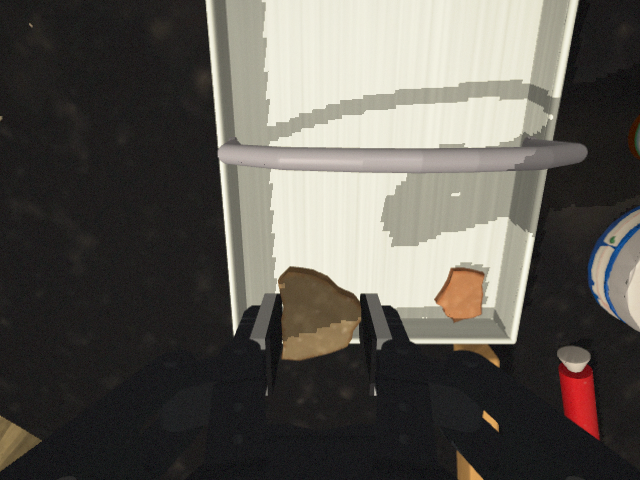

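Emit:
{"api": "send_rows", "payload": {"series": [[0, 0.025, 0.0, 0, 0, 0], [0, 0.025, 0, 0, 0, 0], [0, 0.014, 0, 0, 0, 0], [0, 0.006, 0, 0, 0, 0], [0, 0, 0, 0, 0, 0], [0, 0, 0, 0, 0, 0]]}}

```text
clock: 14.25
eef_pos: [601.1, -3.3, 12.0]
tcp_rot: [-1.57, 0.0, -1.613]
contact_force: [0.5, 0.2, -1.1]
opening: 0.383
```

Emit:
{"api": "send_rows", "payload": {"series": [[0, 0, 0, 0, 0, 0], [0, 0, 0, 0, 0, 0], [0, 0, 0, 0, 0, 0], [0, -0.015, 0, 0, 0, 0], [0, -0.03, 0, 0, 0, 0], [0, -0.035, 0, 0, 0, 0], [0, -0.04, 0, 0, 0, 0]], "gripper": 0.6}}

```text
clock: 14.95
eef_pos: [600.0, -3.3, 133.0]
tcp_rot: [-1.572, -0.0, -1.614]
contact_force: [0.9, -0.1, -0.1]
opening: 0.604
```

Run:
```python
from h import *
f=grab('wrist','w10.png')
goto(432.5,177.5,131,126);
```

```text
pos [603.9  -3.3 140.1] tool shift mm (turn after) [-173.4    7.7 -179.1]
jaw now -2.5 turn world z -51.5 => tool y 51.5 q6 0.03
shift if turned first [  32.4    7.  -247.1]
```

View pics/w10.png

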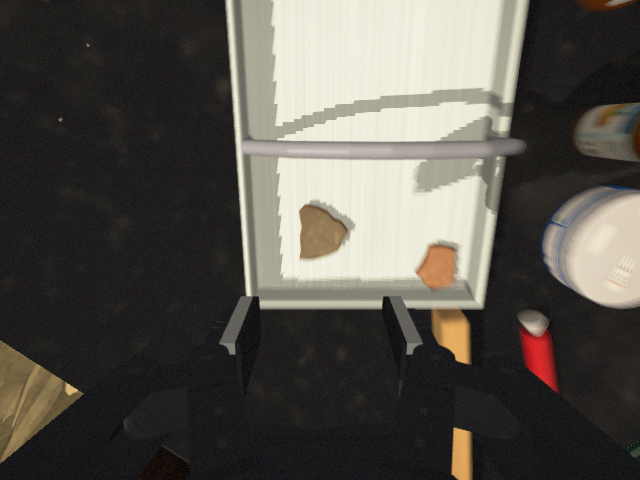

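Emit:
{"api": "send_rows", "payload": {"series": [[-0.017, 0, -0.03, 0, 0, 0], [-0.029, 0, -0.03, 0, 0, 0], [-0.03, 0, -0.03, 0, 0, 0], [-0.033, 0, -0.03, 0, 0, 0], [-0.033, 0, -0.03, 0, 0, 0], [-0.033, 0, -0.029, 0, 0, 0], [0, 0, 0, 0, 8.5, 0], [0, 0, 0, 0, 8.5, 0]], "gripper": 0.85}}

```text
clock: 15.8
eef_pos: [428.6, 180.4, 132.4]
tcp_rot: [-1.57, 0.001, -1.913]
contact_force: [0.1, 0.3, 0.6]
opening: 0.85
```

Emit:
{"api": "send_rows", "payload": {"series": [[0, 0.025, 0, 0, 8.5, 0], [0, 0.025, 0, 0, 8.5, 0], [0, 0, 0, 0, 8.5, 0], [0, 0, 0, 0, 8.5, 0], [0, 0, 0, 0, 0, 0], [0, 0, 0, 0, 0, 0], [0, 0, 0, 0, 0, 0]]}}

```text
clock: 16.5
eef_pos: [429.5, 179.3, 81.8]
tcp_rot: [-1.571, 0.001, -2.5]
contact_force: [-0.8, -0.8, -1.2]
opening: 0.848
```

Run:
```python
from h import *
f=grab('wrist','w11.png');biggest(f,12)
goto(432.5,177.5,2,126);
```

```text
[321. 249.] [292, 213, 64, 72, 3637] cen [432.4 181.5] area 1385 ext [45.7 51.4] minw 38.8 dir 128.0 grip [433.4 180.2] maxw 52.0
[198. 298.] [134, 254, 136, 101, 9378] cen [359.  224.1] area 4059 ext [93.8 92.1] minw 64.2 dir 28.0 grip [355.7 222.3] maxw 102.8
[136. 462.] [112, 441, 46, 39, 1336] cen [217.7 191.4] area 886 ext [48.4 29.4] minw 27.3 dir 98.0 grip [217.8 190.5] maxw 48.7
pos [429.5 179.2  81.7] tool shift mm (turn after) [-1.3 79.7  3.2]
jaw now -53.3 turn world z -0.7 => tool y 0.7 q6 1.32
shift if turned first [-1.4 79.7  3.2]
```

View pics/w11.png

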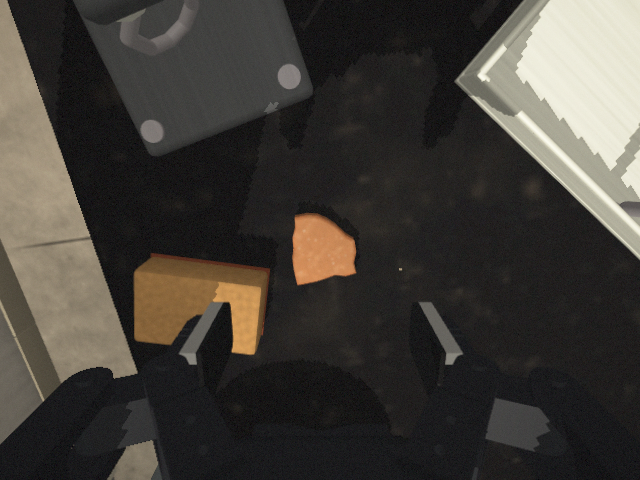

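Run:
```python
from h import *
f=grab('wrist'); s=r.sense(); Rm=R.from_euler('xyz',s['tcp_rot']).as_matrix()
for u,v in [(268,275),(260,290),(258,350),(255,352)]:
    P=dep(f,u,v); Q=onz(f,u,v,27); print(P.round(),Q.round(),'tool',(Rm.T@(Q-s['eef_pos'])).round(1))
Q=np.array([433,179,2]);print((Rm.T@(Q-s['eef_pos'])).round(1))
```

```text
[395. 197.   2.] [406. 200.  27.] tool [  6.3  54.6 -30.6]
[396. 199.  29.] [396. 198.  27.] tool [ 15.8  54.6 -35.7]
[345. 171.   2.] [361. 177.  27.] tool [ 56.4  54.6 -38.8]
[341. 171.   1.] [359. 177.  27.] tool [ 57.8  54.6 -40.8]
[-2.7 79.6  2.3]
```

Run:
```python
from h import *
f=grab('wrist'); s=r.sense(); Rm=R.from_euler('xyz',s['tcp_rot']).as_matrix()
C=cloud(f); T=(C-np.array(s['eef_pos']))@Rm
m=(C[:,:,2]>8)&(C[:,:,2]<60)&(T[:,:,0]>-40)&(T[:,:,2]<-20)&(T[:,:,2]>-110)
v,u=np.nonzero(m); u0=(u<300)&(v>200)&(v<400)
p=T[v[u0],u[u0]]; z=C[v[u0],u[u0],2]
sel=(z>8)&(z<32)
print(np.percentile(z[sel],[1,50,99]))
for zz in range(-60,-25,4):
    q=p[sel&(abs(p[:,2]-zz)<2)]
    print(zz, len(q), q[:,0].min().round(1) if len(q) else None)
```

```text
[ 9.06254366 28.26629937 29.84387129]
-60 239 8.1
-56 236 8.7
-52 525 9.3
-48 557 9.8
-44 560 10.3
-40 595 10.9
-36 397 11.4
-32 0 None
-28 0 None
```

Emit:
{"api": "send_rows", "payload": {"series": [[-0.006, 0.025, 0.0025, 0, 0, 0], [0, 0.025, 0, 0, 0, 0], [0, 0.018, 0, 0, 0, 0], [0, 0.008, 0, 0, 0, 0], [0, 0.004, 0, 0, 0, 0], [0, 0, 0, 0, 0, 0], [0, 0, 0, 0, 0, 0]], "gripper": 0.72}}

```text
clock: 17.35
eef_pos: [436.1, 180.9, 1.9]
tcp_rot: [-1.571, 0.001, -2.503]
contact_force: [0.2, 0.6, 0.6]
opening: 0.718
```

Emit:
{"api": "send_rows", "payload": {"series": [[0, 0, 0, 0, 0, 0], [0, 0, 0, 0, 0, 0], [0, 0, 0, 0, 0, 0], [0, 0, 0, 0, 0, 0], [0, 0, 0, 0, 0, 0]], "gripper": 0.0}}

```text
clock: 17.85
eef_pos: [436.0, 181.0, 2.2]
tcp_rot: [-1.571, 0.001, -2.504]
contact_force: [-1.6, 0.4, 9.4]
opening: 0.44
```

Run:
```python
from h import *
f=grab('wrist','w12.png')
```

```text
(no output)
```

View pics/w12.png

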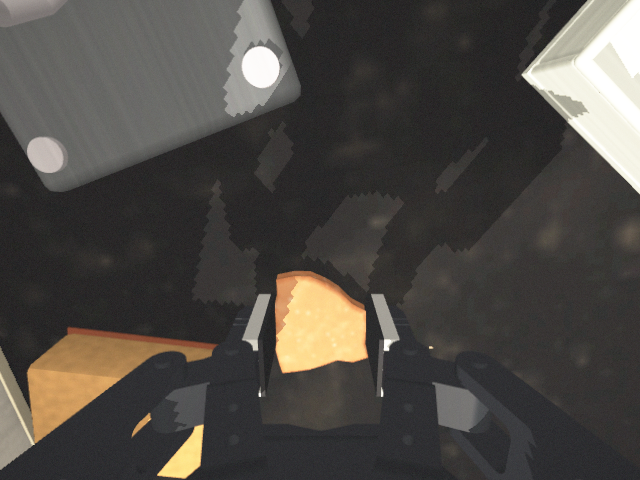

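Emit:
{"api": "send_rows", "payload": {"series": [[0, -0.015, 0, 0, 0, 0], [0, -0.03, 0, 0, 0, 0], [0, -0.035, 0, 0, -8.5, 0], [0, 0, 0, 0, -8.5, 0], [0, 0, 0, 0, -8.5, 0], [0, 0, 0, 0, -8.5, 0], [0, 0, 0, 0, -8.5, 0], [0, 0, 0, 0, -8.5, 0]]}}

```text
clock: 18.7
eef_pos: [435.6, 180.8, 81.7]
tcp_rot: [-1.57, 0.0, -1.607]
contact_force: [1.0, -0.2, -0.8]
opening: 0.438
```

Emit:
{"api": "send_rows", "payload": {"series": [[0.009, 0, 0.04, 0, 0, 0], [0.009, 0, 0.04, 0, 0, 0], [0.009, 0, 0.041, 0, 0, 0], [0.009, 0, 0.041, 0, 0, 0], [0.01, 0, 0.041, 0, 0, 0], [0, 0, 0, 0, 0, 0], [0, 0, 0, 0, 0, 0], [0, 0, 0, 0, 0, 0]]}}

```text
clock: 19.5
eef_pos: [635.1, 126.2, 81.1]
tcp_rot: [-1.572, -0.0, -1.613]
contact_force: [-0.4, 0.8, -0.5]
opening: 0.434
```

Run:
```python
from h import *
goto(637,126,12,-2.4); f=grab('wrist','w13.png')
```

```text
pos [635.1 126.2  81.1] tool shift mm (turn after) [ 0.1 69.1  2. ]
jaw now -2.4 turn world z 0.0 => tool y -0.0 q6 0.24
shift if turned first [ 0.1 69.1  2. ]
```

View pics/w13.png

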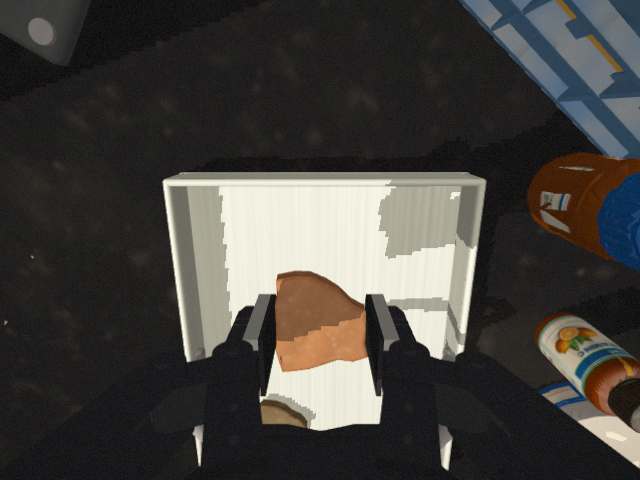

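Emit:
{"api": "send_rows", "payload": {"series": [[0, 0.025, 0.0, 0, 0, 0], [0, 0.025, 0, 0, 0, 0], [0, 0.014, 0, 0, 0, 0], [0, 0.006, 0, 0, 0, 0], [0, 0, 0, 0, 0, 0], [0, 0, 0, 0, 0, 0]]}}

```text
clock: 20.15
eef_pos: [636.9, 126.3, 12.1]
tcp_rot: [-1.57, 0.0, -1.613]
contact_force: [-0.1, -0.7, -0.1]
opening: 0.438
```

Emit:
{"api": "send_rows", "payload": {"series": [[0, 0, 0, 0, 0, 0], [0, 0, 0, 0, 0, 0], [0, 0, 0, 0, 0, 0], [0, -0.015, 0, 0, 0, 0], [0, -0.03, 0, 0, 0, 0], [0, -0.035, 0, 0, 0, 0], [0, -0.04, 0, 0, 0, 0]], "gripper": 0.65}}

```text
clock: 20.85
eef_pos: [635.9, 126.0, 133.0]
tcp_rot: [-1.572, -0.0, -1.614]
contact_force: [1.6, -0.1, 1.0]
opening: 0.651
```

Emit:
{"api": "send_rows", "payload": {"series": [[0, -0.04, -0.04, 0, 0, 0], [0, -0.04, -0.04, 0, 0, 0], [0, -0.04, -0.04, 0, 0, 0], [0, -0.04, -0.04, 0, 0, 0], [0, -0.03, -0.04, 0, 0, 0], [0, 0, 0, 0, 0, 0], [0, 0, 0, 0, 0, 0], [0, 0, 0, 0, 0, 0]]}}

```text
clock: 21.65
eef_pos: [455.5, 133.8, 302.5]
tcp_rot: [-1.571, -0.0, -1.614]
contact_force: [0.8, -0.2, 0.9]
opening: 0.654
```

Run:
```python
from h import *
st(); f=grab('wrist','w14.png'); f=grab('top','t14.png')
f=grab('side','s14.png')
```

```text
{'clock': 21.65, 'eef_pos': [455.528, 133.753, 302.54], 'tcp_rot': [-1.571, -0.0, -1.614], 'contact_force': [0.755, -0.193, 0.873], 'opening': 0.654, 'qpos': [0.283, 0.046, 1.856, -0.0, 1.239, 0.325]}
```

View pics/w14.png

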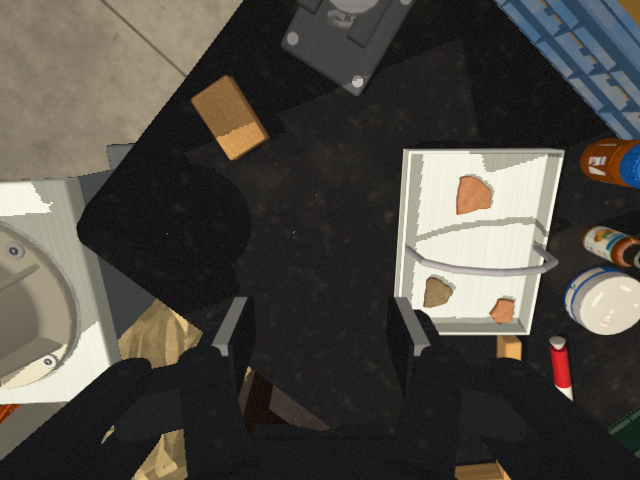

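View pics/t14.png

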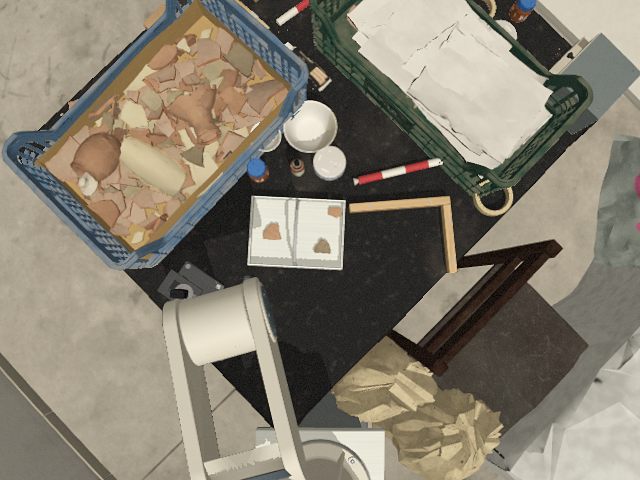

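View pics/s14.png

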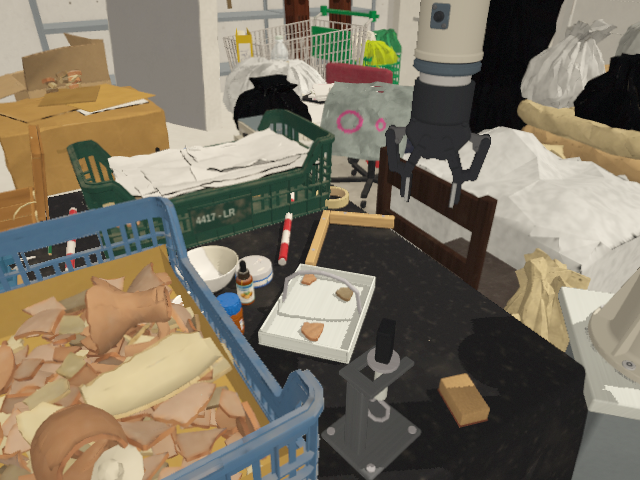

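Run:
```python
from h import *
f=grab('wrist')
ang=np.deg2rad(-2.4); Rt=np.array([[np.cos(ang),-np.sin(ang)],[np.sin(ang),np.cos(ang)]]); c0=np.array([634,61])
m={'a':29328*.64,'b':17589*.64,'c':12600*.64}; tot=0;M=np.zeros(2)
for k,u,v in [('a',474,195),('b',436,292),('c',502,311)]:
    P=onz(f,u,v,16)[:2]; L=Rt.T@(P-c0); print(k,P.round(),L.round()); M+=m[k]*2.0e-6*L; tot+=m[k]*2.0e-6
print('sherd mass',tot,'offset mm',M/(tot+.34))
for u,v in [(407,151),(563,151),(399,333),(528,333)]: print(onz(f,u,v,28).round(1))
```

```text
a [634. 124.] [-3. 62.]
b [596.   1.] [-35. -62.]
c [682. -30.] [ 52. -89.]
sherd mass 0.07618176 offset mm [-0.14346535 -1.14614741]
[551.8 178.1  28. ]
[721.7 170.4  28. ]
[547.8 -49.3  28. ]
[712.1 -55.8  28. ]
```

Emit:
{"api": "send_rows", "payload": {"series": [[-0.03, 0, 0.01, 0, 0, 0], [-0.035, 0, 0.01, 0, 0, 0], [-0.0, 0, 0.01, 0, 0, 0], [0, 0, 0, 0, 0, 0], [0, 0, 0, 0, 0, 0], [0, 0, 0, 0, 0, 0]]}}

```text
clock: 22.45
eef_pos: [487.5, 196.6, 302.4]
tcp_rot: [-1.572, -0.001, -1.614]
contact_force: [0.3, 1.0, 0.0]
opening: 0.649
```

Run:
```python
from h import *
st(); f=grab('wrist','w15.png'); print(np.round(f['origin']))
```

```text
{'clock': 22.45, 'eef_pos': [487.503, 196.598, 302.357], 'tcp_rot': [-1.572, -0.001, -1.614], 'contact_force': [0.252, 1.028, 0.036], 'opening': 0.649, 'qpos': [0.381, 0.134, 1.759, -0.0, 1.25, 0.424]}
[491. 274. 446.]
```

View pics/w15.png

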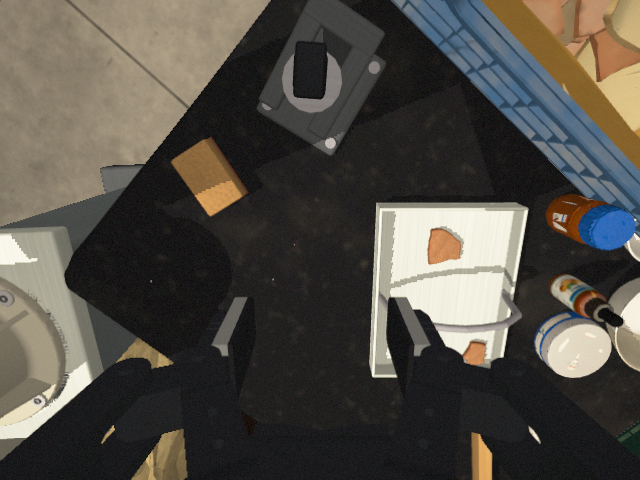

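Run:
```python
from h import *
f=grab('wrist'); im=cv2.cvtColor(f['frame'],cv2.COLOR_RGB2BGR)
im=cv2.convertScaleAbs(im,alpha=2.2,beta=20)
cv2.imwrite('pics/c15.png',cv2.resize(im[0:160,240:400],None,fx=3.7,fy=3.7,interpolation=cv2.INTER_CUBIC))
C=cloud(f)[0:160,240:400].reshape(-1,3)
m=(C[:,2]>206)&(C[:,2]<220)&(np.hypot(C[:,0]-483,C[:,1]-297)<45); p=C[m]
print(m.sum(),np.median(p,0).round(1)); 
rc=cv2.minAreaRect(p[:,:2].astype(np.float32)); print(rc, cv2.boxPoints(rc).round(1))
m=(C[:,2]>150)&(C[:,2]<162)&(np.hypot(C[:,0]-483,C[:,1]-297)<45); p=C[m]; print(m.sum(),p.mean(0),p.min(0),p.max(0))
```

```text
1774 [485.7 303.7 213. ]
((485.66168212890625, 303.50018310546875), (29.915491104125977, 19.662370681762695), 82.96912384033203) [[474.1 289.9]
 [493.6 287.5]
 [497.2 317.1]
 [477.7 319.5]]
4312 [487.92127907 303.84252978 153.19805689] [445.85429046 263.31221679 150.00303645] [524.91008138 341.92412109 159.42017848]
```

View pics/c15.png

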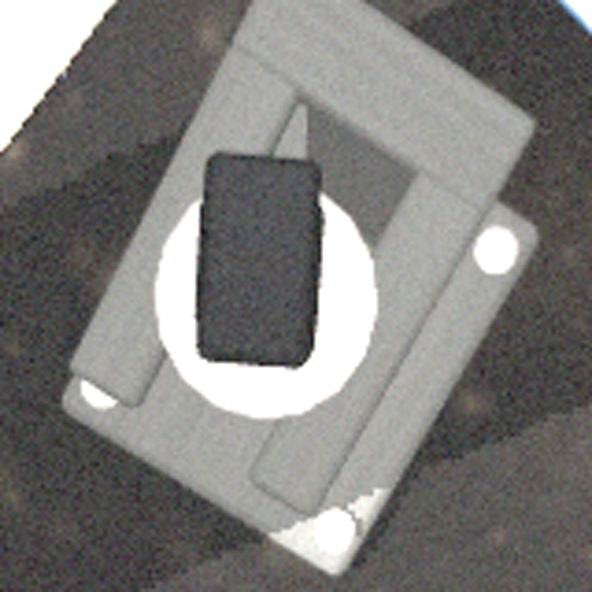

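Run:
```python
from h import *
f=grab('wrist'); print(onz(f,311.9,81.9,156))
g=grab('side'); im=cv2.cvtColor(g['frame'],cv2.COLOR_RGB2BGR)
cv2.imwrite('pics/c16.png',cv2.resize(im[310:480,310:440],None,fx=3.5,fy=3.5,interpolation=cv2.INTER_CUBIC))
im=cv2.imread('pics/w11.png'); cv2.imwrite('pics/c17.png',cv2.resize(im[0:160,60:320],None,fx=3,fy=3,interpolation=cv2.INTER_CUBIC))
```

```text
[485.99888212 303.00886117 156.        ]
```

View pics/c16.png

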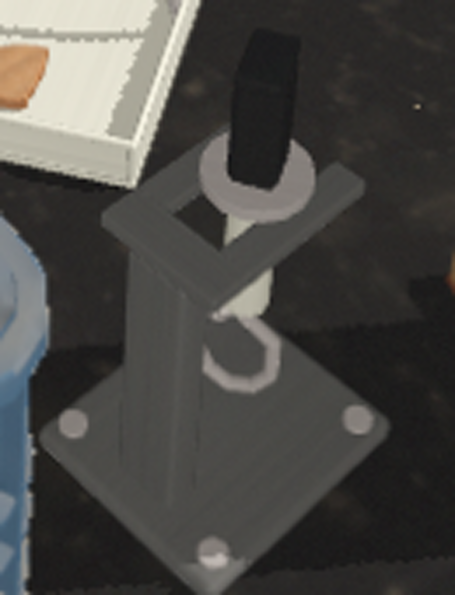

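View pics/c17.png

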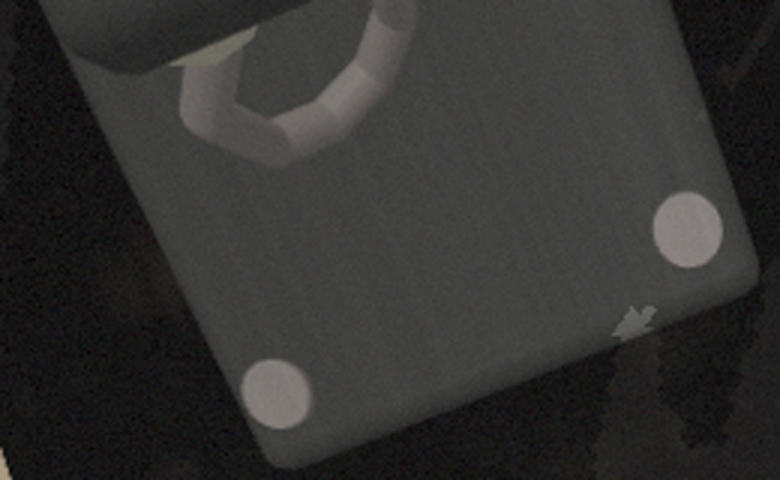

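Run:
```python
from h import *
f=grab('wrist')
def w(x,y): return onz(f,240+x/3.7,y/3.7,150)
L=[w(72,368),w(240,45)]; Rr=[w(318,512),w(535,128)]
Li=[w(142,402),w(205,275)]; Ri=[w(252,475),w(415,170)]
for l in (L,Rr,Li,Ri): d=l[1]-l[0]; print(l[0].round(1),l[1].round(1),np.rad2deg(np.arctan2(d[1],d[0])).round(1))
tips=(w(72,368)+w(142,402)+w(252,475)+w(318,512))/4; print('mouth',tips.round(1))
back=(w(240,45)+w(535,128))/2
C=cloud(f); m=(abs(C[:,:,2]-150)<2.5); m[:, :240]=0;m[:,400:]=0;m[160:]=0
p=C[m][:,:2]; rc=cv2.minAreaRect(p.astype(np.float32)); print(m.sum(),rc,cv2.boxPoints(rc).round(1).tolist())
B=np.nonzero(m);
```

```text
[446.2 293.5 150. ] [483.4 349.  150. ] 56.2
[494.9 263.3 150. ] [539.4 332.6 150. ] 57.3
[459.9 286.4 150. ] [474.2 309.5 150. ] 58.2
[481.5 271.3 150. ] [516.2 326.4 150. ] 57.8
mouth [470.6 278.6 150. ]
5396 ((492.0599365234375, 313.6138000488281), (86.2722396850586, 58.20997619628906), 56.78413009643555) [[444.1000061035156, 293.5], [492.79998779296875, 261.6000061035156], [540.0, 333.79998779296875], [491.29998779296875, 365.6000061035156]]
```

Run:
```python
from h import *
f=grab('wrist'); C=cloud(f); p=C[np.isfinite(C[:,:,2])]
g=grab('top'); D=cloud(g); q=D[np.isfinite(D[:,:,2])]
for n,p in (('w',p),('t',q)):
    m=(p[:,2]>60)&(p[:,2]<400)&(np.hypot(p[:,0]-486,p[:,1]-303.7)>62)&(np.hypot(p[:,0]-486,p[:,1]-303.7)<200)&(p[:,1]>200)
    s=p[m]; d=np.hypot(s[:,0]-486,s[:,1]-303.7)
    if len(s): i=np.argsort(d)[:3]; print(n,len(s),s[i].round(),d[i].round(), 'zmax',s[:,2].max())
goto(485.8,303.5,240,-7)
```

```text
w 54506 [[478. 219. 400.]
 [478. 219. 397.]
 [475. 219. 400.]] [85. 85. 86.] zmax 399.9833034643881
t 2359 [[434. 209. 399.]
 [436. 208. 398.]
 [433. 210. 397.]] [107. 108. 108.] zmax 399.1566566641761
pos [487.8 197.3 302.9] tool shift mm (turn after) [-106.    62.9   -6.6]
jaw now -2.5 turn world z -4.5 => tool y 4.5 q6 0.42
shift if turned first [-105.1   62.9  -15. ]
```

Run:
```python
from h import *
g=grab('top'); D=cloud(g); p=D[np.isfinite(D[:,:,2])]
m=(p[:,2]>40)&(p[:,2]<300)&(p[:,1]>230)&(p[:,0]>540)|((p[:,2]>40)&(p[:,1]>370)&(p[:,0]>300))
s=p[m]; d=np.hypot(s[:,0]-486,s[:,1]-303.7); i=np.argsort(d)[:4000:400]; print(np.c_[s[i],d[i]].round())
```

```text
[[559. 387. 209. 110.]
 [578. 388. 195. 125.]
 [610. 357. 104. 135.]
 [626. 374.  78. 157.]
 [650. 355.  99. 172.]
 [608. 441.  57. 184.]
 [622. 441.  65. 193.]
 [680. 370.  65. 205.]
 [596. 488.  53. 215.]
 [603. 497. 205. 226.]]
```

Emit:
{"api": "send_rows", "payload": {"series": [[0, 0, 0, 0, 4.5, 0], [-0.035, 0, -0.005, 0, 0, 0], [-0.035, 0, -0.005, 0, 0, 0], [-0.035, 0.0, -0.005, 0, 0, 0], [0, 0.03, 0, 0, 0, 0], [0, 0.03, 0, 0, 0, 0], [0, 0, 0, 0, 0, 0], [0, 0, 0, 0, 0, 0]], "gripper": 0.7}}

```text
clock: 23.65
eef_pos: [485.7, 303.5, 243.0]
tcp_rot: [-1.571, -0.001, -1.692]
contact_force: [0.2, 1.0, 0.7]
opening: 0.697
```

Run:
```python
from h import *
f=grab('wrist','w16.png'); goto(485.8,303.5,169,-7)
```

```text
pos [486.3 303.7 244. ] tool shift mm (turn after) [ 0.4 75.  -0.5]
jaw now -7.0 turn world z -0.0 => tool y 0.0 q6 0.68
shift if turned first [ 0.4 75.  -0.5]
```

View pics/w16.png

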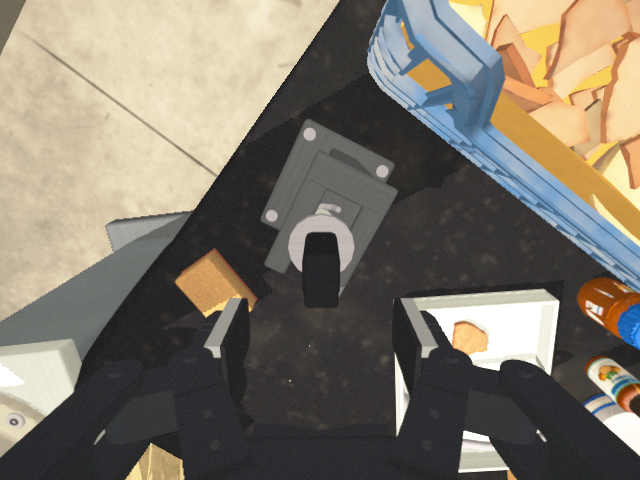

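Emit:
{"api": "send_rows", "payload": {"series": [[0, 0.025, 0, 0, 0, 0], [0, 0.025, 0, 0, 0, 0], [0, 0.018, 0, 0, 0, 0], [0, 0.005, 0, 0, 0, 0], [0, 0, 0, 0, 0, 0], [0, 0, 0, 0, 0, 0]]}}

```text
clock: 24.3
eef_pos: [486.7, 304.0, 171.4]
tcp_rot: [-1.569, 0.002, -1.692]
contact_force: [0.1, 0.5, -0.3]
opening: 0.698
```

Run:
```python
from h import *
f=grab('wrist','w17.png'); goto(485.8,303.5,169,-7)
```

```text
pos [486.7 304.1 171.4] tool shift mm (turn after) [ 0.7  2.4 -0.8]
jaw now -7.0 turn world z -0.0 => tool y 0.0 q6 0.68
shift if turned first [ 0.7  2.4 -0.8]
```

View pics/w17.png

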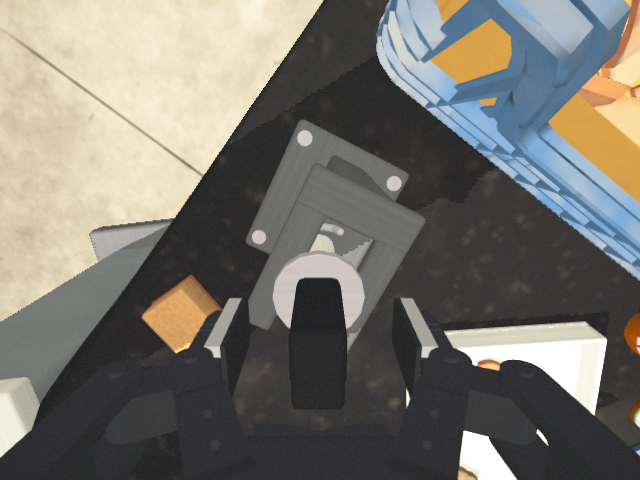

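Emit:
{"api": "send_rows", "payload": {"series": [[0.0, 0.002, -0.0005, 0, 0, 0], [0, 0, 0, 0, 0, 0], [0, 0, 0, 0, 0, 0], [0, 0, 0, 0, 0, 0], [0, 0, 0, 0, 0, 0], [0, 0, 0, 0, 0, 0], [0, 0, 0, 0, 0, 0]], "gripper": 0.0, "squeeze": 80}}

```text
clock: 25.05
eef_pos: [485.5, 303.7, 168.2]
tcp_rot: [-1.57, 0.0, -1.692]
contact_force: [-1.1, 0.2, 5.0]
opening: 0.224
```

Emit:
{"api": "send_rows", "payload": {"series": [[0, -0.004, 0, 0, 0, 0], [0, -0.004, 0, 0, 0, 0], [0, -0.005, 0, 0, 0, 0], [0, 0, 0, 0, 0, 0], [0, 0, 0, 0, 0, 0]]}}

```text
clock: 25.55
eef_pos: [485.3, 303.6, 180.8]
tcp_rot: [-1.571, 0.0, -1.692]
contact_force: [-0.2, 0.2, -2.3]
opening: 0.226
```

Run:
```python
from h import *
f=grab('wrist','w18.png'); s=st(); 
Rm=R.from_euler('xyz',s['tcp_rot']).as_matrix(); print('out dir tool',Rm.T@np.array([-.5475,-.8368,0]))
```

```text
{'clock': 25.6, 'eef_pos': [485.16, 303.562, 180.637], 'tcp_rot': [-1.571, -0.0, -1.692], 'contact_force': [0.018, 0.281, -1.387], 'opening': 0.228, 'qpos': [0.556, 0.326, 1.796, 0.0, 1.019, 0.678]}
out dir tool [ 8.96900378e-01  1.03999200e-04 -4.42221879e-01]
```

View pics/w18.png

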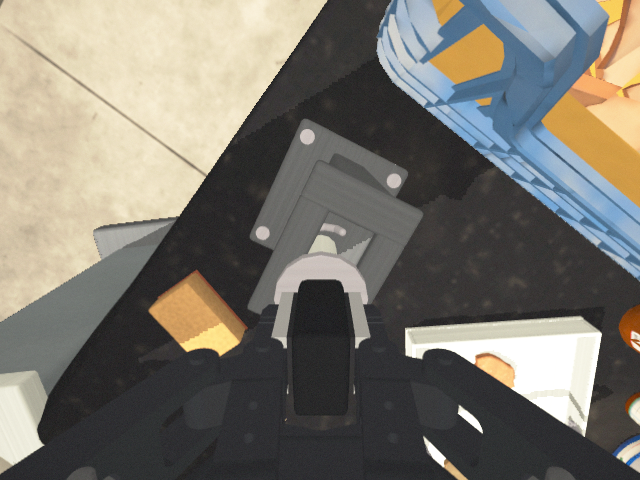

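Emit:
{"api": "send_rows", "payload": {"series": [[0.009, 0, -0.0044, 0, 0, 0], [0.018, 0, -0.0088, 0, 0, 0], [0.018, 0, -0.0088, 0, 0, 0], [0.018, 0, -0.0088, 0, 0, 0], [0.018, 0, -0.0088, 0, 0, 0], [0.009, 0, -0.0044, 0, 0, 0], [0, 0, 0, 0, 0, 0]]}}

```text
clock: 26.3
eef_pos: [429.8, 218.5, 180.7]
tcp_rot: [-1.571, -0.0, -1.693]
contact_force: [1.4, 0.3, -2.0]
opening: 0.221
```

Run:
```python
from h import *
s=st(); grab('side','s19.png')
```

```text
{'clock': 26.3, 'eef_pos': [429.821, 218.512, 180.691], 'tcp_rot': [-1.571, -0.0, -1.693], 'contact_force': [1.377, 0.263, -1.997], 'opening': 0.221, 'qpos': [0.467, 0.192, 1.982, -0.0, 0.969, 0.589]}
```

View pics/s19.png

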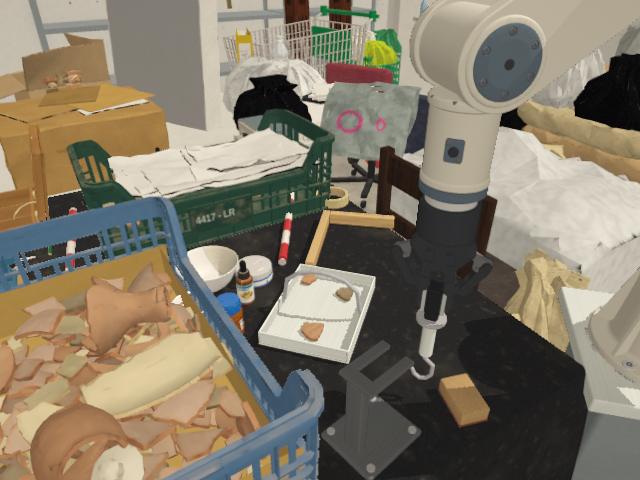

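Emit:
{"api": "send_rows", "payload": {"series": [[0, -0.02, 0, 0, -8.5, 0], [0, -0.03, 0, 0, -8.5, 0], [0, -0.03, 0, 0, -8.5, 0], [0, -0.03, 0, 0, -8.5, 0], [0, 0, 0, 0, -8.5, 0], [0, 0, 0, 0, -8.5, 0], [0, 0, 0, 0, -8.5, 0], [0, 0, 0, 0, -8.5, 0]]}}

```text
clock: 27.15
eef_pos: [431.3, 220.4, 290.9]
tcp_rot: [-1.57, -0.0, -0.499]
contact_force: [0.1, 0.3, -2.2]
opening: 0.223
```

Emit:
{"api": "send_rows", "payload": {"series": [[0, 0, 0, 0, -8.5, 0], [0, 0, 0, 0, -8.5, 0], [0, 0, 0, 0, -8.5, 0], [0, 0, 0, 0, -1.1, 0], [0, 0, 0, 0, 0, 0]]}}

```text
clock: 27.65
eef_pos: [431.0, 220.1, 290.7]
tcp_rot: [-1.571, -0.0, -0.044]
contact_force: [0.2, -0.1, -2.0]
opening: 0.226
```

Run:
```python
from h import *
goto(634,15,292,87.6)
```

```text
pos [431.  220.1 290.7] tool shift mm (turn after) [ 211.8   -1.2 -196. ]
jaw now 87.5 turn world z 0.1 => tool y -0.1 q6 -1.06
shift if turned first [ 211.4   -1.2 -196.4]
```

Emit:
{"api": "send_rows", "payload": {"series": [[0.03, 0, -0.028, 0, 0, 0], [0.03, 0, -0.028, 0, 0, 0], [0.03, 0, -0.028, 0, 0, 0], [0.03, 0, -0.028, 0, 0, 0], [0.031, 0, -0.028, 0, 0, 0], [0.031, 0, -0.028, 0, 0, 0], [0.03, 0, -0.028, 0, 0, 0], [0, 0, 0, 0, 0, 0]]}}

```text
clock: 28.45
eef_pos: [637.6, 11.6, 290.1]
tcp_rot: [-1.572, -0.002, -0.048]
contact_force: [0.7, -0.4, -1.8]
opening: 0.222
```

Emit:
{"api": "send_rows", "payload": {"series": [[0, 0.03, 0, 0, 0, 0], [0, 0.03, 0, 0, 0, 0], [0, 0.015, 0, 0, 0, 0], [0, 0.005, 0, 0, 0, 0], [0, 0, 0, 0, 0, 0], [0, 0, 0, 0, 0, 0]]}}

```text
clock: 29.05
eef_pos: [635.3, 15.3, 212.1]
tcp_rot: [-1.571, -0.002, -0.041]
contact_force: [-0.5, 0.4, -1.7]
opening: 0.226
```

Run:
```python
from h import *
goto(634,15,210,87.6); f=grab('wrist','w20.png'); grab('side','s20.png')
g=cv2.imread('pics/s20.png'); cv2.imwrite('pics/s20c.png',cv2.resize(g[200:380,230:400],None,fx=3.3,fy=3.3,interpolation=cv2.INTER_CUBIC))
```

```text
pos [635.3  15.3 212.1] tool shift mm (turn after) [-1.3  2.1 -0.3]
jaw now 87.6 turn world z -0.0 => tool y 0.0 q6 -1.51
shift if turned first [-1.3  2.1 -0.3]
```

View pics/w20.png

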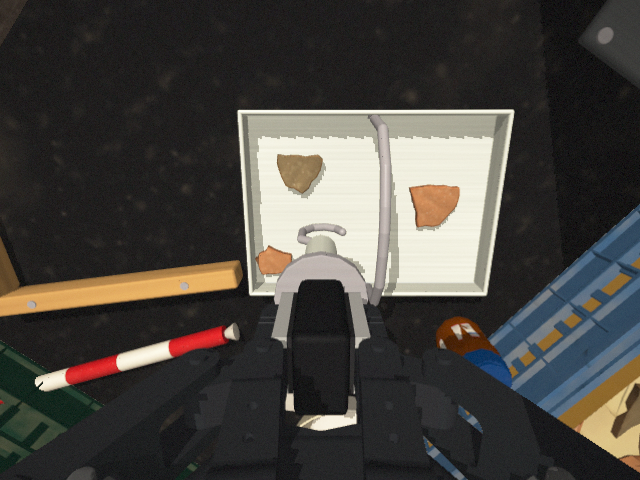

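View pics/s20c.png

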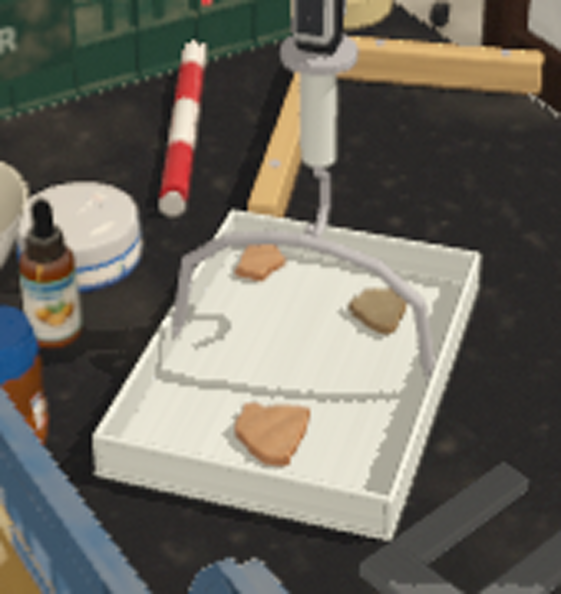

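Run:
```python
from h import *
f=grab('wrist'); C=cloud(f)
m=(C[:,:,2]>80)&(C[:,:,2]<112)&(C[:,:,1]>45)&(C[:,:,1]<80)&(C[:,:,0]<720); p=C[m]
for x in range(560,720,15):
    q=p[abs(p[:,0]-x)<5]
    if len(q): print(x,q[:,1].mean().round(1),np.percentile(q[:,2],95).round(1))
m=(C[:,:,2]>62)&(C[:,:,2]<110)&(C[:,:,1]<45)&(C[:,:,1]>-30)&(C[:,:,0]<640)
v,u=np.nonzero(m); k=(v>215)&(v<260)&(u>280)&(u<360)
for a,b in [(342,232),(330,228),(318,227),(304,236)]: print((a,b),dep(f,a,b).round(1))
```

```text
575 63.0 88.6
590 62.4 97.9
605 61.7 101.5
620 61.1 104.3
635 60.5 105.6
650 59.9 104.1
665 59.1 101.0
680 58.5 97.2
695 57.7 87.1
(342, 232) [635.7  31.4  92.5]
(330, 228) [635.8  22.8  79.7]
(318, 227) [635.1  13.5  78.3]
(304, 236) [632.3   4.1 110. ]
```

Emit:
{"api": "send_rows", "payload": {"series": [[0, 0.0015, 0.01, 0, 0, 0], [0, 0, 0.015, 0, 0, 0], [0, 0, 0.012, 0, 0, 0], [0, 0, 0.008, 0, 0, 0], [0, 0, 0, 0, 0, 0], [0, 0, 0, 0, 0, 0]]}}

```text
clock: 29.8
eef_pos: [636.3, 60.4, 209.1]
tcp_rot: [-1.571, 0.0, -0.04]
contact_force: [0.2, -0.0, -2.2]
opening: 0.228
```

Run:
```python
from h import *
goto(635,60.5,210,87.6); f=grab('wrist','w21.png'); grab('side','s21.png')
g=cv2.imread('pics/s21.png'); cv2.imwrite('pics/s21c.png',cv2.resize(g[200:380,230:400],None,fx=3.3,fy=3.3,interpolation=cv2.INTER_CUBIC))
g=cv2.imread('pics/w21.png'); cv2.imwrite('pics/w21c.png',cv2.resize(g[180:320,240:420],None,fx=4,fy=4,interpolation=cv2.INTER_CUBIC))
```

```text
pos [636.3  60.4 209.1] tool shift mm (turn after) [-1.3 -0.9  0.1]
jaw now 87.7 turn world z -0.1 => tool y 0.1 q6 -1.44
shift if turned first [-1.3 -0.9  0. ]
```

View pics/w21c.png

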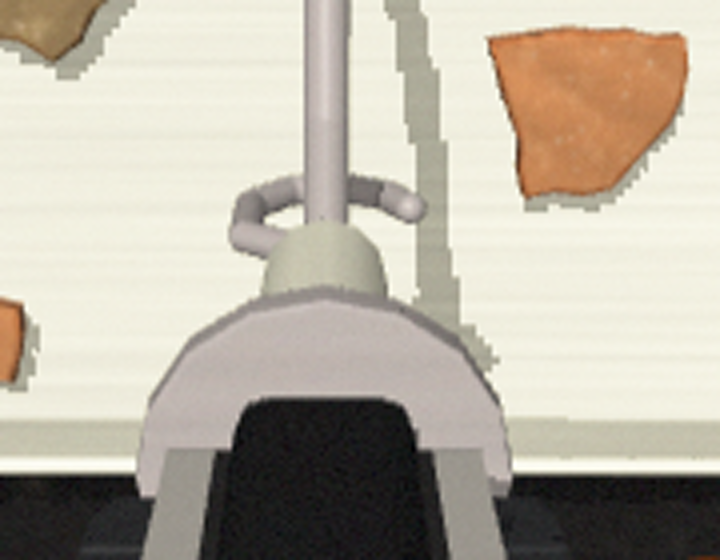

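View pics/s21c.png

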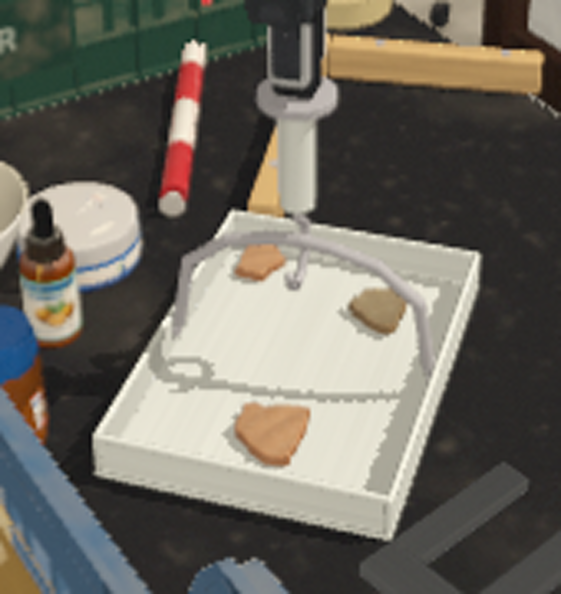

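Emit:
{"api": "send_rows", "payload": {"series": [[0, -0.008, 0, 0, 0, 0], [0, -0.01, 0, 0, 0, 0], [0, -0.006, 0, 0, 0, 0], [0, -0.005, 0, 0, 0, 0], [0, -0.005, 0, 0, 0, 0], [0, -0.005, 0, 0, 0, 0], [0, -0.004, 0, 0, 0, 0], [0, 0, 0, 0, 0, 0]]}}

```text
clock: 30.7
eef_pos: [636.3, 60.0, 252.5]
tcp_rot: [-1.571, -0.0, -0.041]
contact_force: [0.0, -0.0, -4.4]
opening: 0.221
```

Emit:
{"api": "send_rows", "payload": {"series": [[0, -0.003, 0, 0, 0, 0], [0, -0.003, 0, 0, 0, 0], [0, -0.003, 0, 0, 0, 0], [0, -0.003, 0, 0, 0, 0], [0, -0.003, 0, 0, 0, 0], [0, -0.003, 0, 0, 0, 0], [0, -0.003, 0, 0, 0, 0], [0, -0.003, 0, 0, 0, 0]]}}

```text
clock: 31.5
eef_pos: [636.3, 60.1, 276.5]
tcp_rot: [-1.571, 0.0, -0.041]
contact_force: [0.3, -0.2, -5.5]
opening: 0.223
```

Run:
```python
from h import *
st(); grab('side','s22.png'); g=cv2.imread('pics/s22.png'); cv2.imwrite('pics/s22c.png',cv2.resize(g[180:380,230:400],None,fx=3,fy=3,interpolation=cv2.INTER_CUBIC))
```

```text
{'clock': 31.5, 'eef_pos': [636.295, 60.053, 276.462], 'tcp_rot': [-1.571, 0.0, -0.041], 'contact_force': [0.278, -0.224, -5.521], 'opening': 0.223, 'qpos': [0.092, 0.338, 1.553, 0.0, 1.251, -1.438]}
```

View pics/s22c.png

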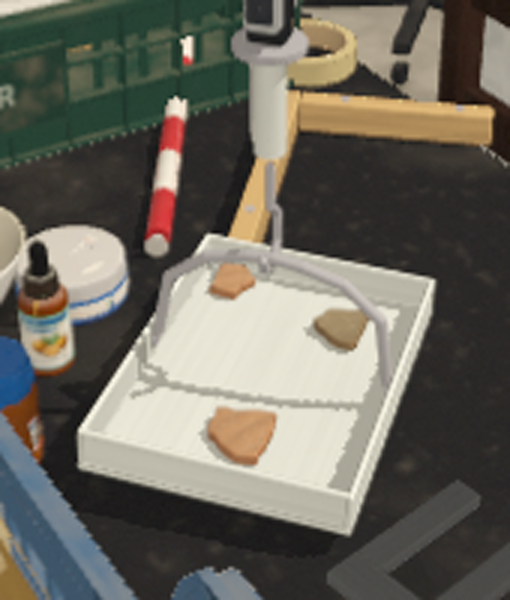

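Emit:
{"api": "send_rows", "payload": {"series": [[0, -0.003, 0, 0, 0, 0], [0, -0.003, 0, 0, 0, 0], [0, -0.003, 0, 0, 0, 0], [0, -0.003, 0, 0, 0, 0], [0, -0.003, 0, 0, 0, 0], [0, -0.003, 0, 0, 0, 0], [0, -0.002, 0, 0, 0, 0], [0, -0.001, 0, 0, 0, 0]]}}

```text
clock: 32.35
eef_pos: [636.4, 60.0, 297.5]
tcp_rot: [-1.571, -0.0, -0.041]
contact_force: [-0.0, 0.4, -4.8]
opening: 0.226
```

Emit:
{"api": "send_rows", "payload": {"series": [[0, 0, 0, 0, 0, 0], [0, 0, 0, 0, 0, 0], [0, 0, 0, 0, 0, 0], [0, 0, 0, 0, 0, 0], [0, 0, 0, 0, 0, 0], [0, 0, 0, 0, 0, 0], [0, 0, 0, 0, 0, 0], [0, 0, 0, 0, 0, 0]]}}

```text
clock: 33.15
eef_pos: [636.3, 60.0, 297.2]
tcp_rot: [-1.571, -0.0, -0.041]
contact_force: [1.1, -0.1, -6.4]
opening: 0.22
```

```bash
cat > tray.py <<'E'
from h import *
def tr(f,name=None):
    C=cloud(f); return C
f=grab('top','t23.png'); C=cloud(f)
w=grab('wrist','w23.png'); W=cloud(w)
st()
g=grab('side','s23.png'); g=cv2.imread('pics/s23.png'); cv2.imwrite('pics/s23c.png',cv2.resize(g[180:380,230:400],None,fx=3,fy=3,interpolation=cv2.INTER_CUBIC))
def floor(D,xs,ys):
    m=(D[:,:,0]>xs[0])&(D[:,:,0]<xs[1])&(D[:,:,1]>ys[0])&(D[:,:,1]<ys[1])&(D[:,:,2]<95)&(D[:,:,2]>-5)
    p=D[m]; 
    A=np.c_[p[:,:2]-[635,60],np.ones(len(p))]
    k=np.ones(len(p),bool)
    for _ in range(6):
        c=np.linalg.lstsq(A[k],p[k,2],rcond=None)[0]; res=p[:,2]-A@c; k=abs(res)<3
    print('floor z',c[2].round(1),'slopes',c[:2].round(3),k.sum(),len(p))
floor(W,(565,700),(-40,160))
E
python3 tray.py
```

```text
{'clock': 33.25, 'eef_pos': [636.27, 60.037, 297.199], 'tcp_rot': [-1.571, 0.0, -0.041], 'contact_force': [-0.021, -0.196, -5.919], 'opening': 0.225, 'qpos': [0.092, 0.323, 1.528, 0.0, 1.291, -1.438]}
floor z 41.5 slopes [0.033 0.015] 18245 20929
```

View pics/s23c.png

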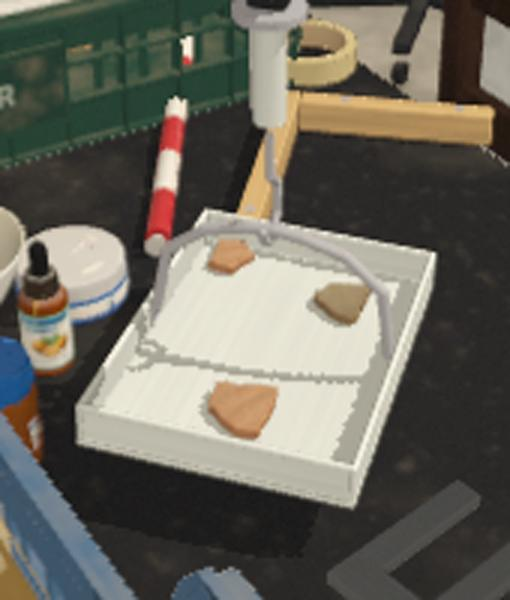

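View pics/w23.png

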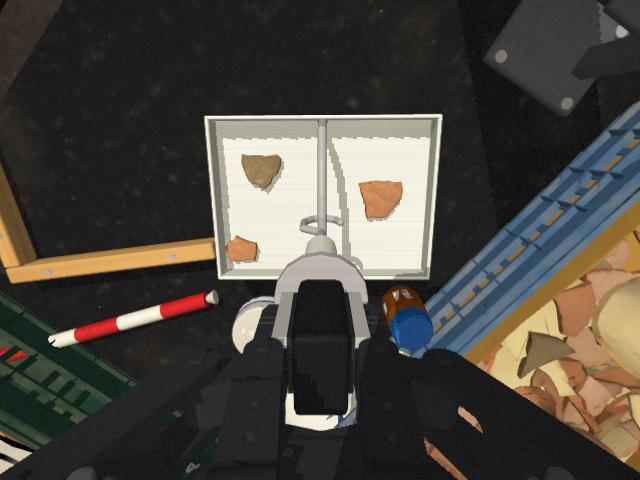

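Emit:
{"api": "send_rows", "payload": {"series": [[0, 0, 0, 0, 0, 0], [0, 0, 0, 0, 0, 0], [0, 0, 0, 0, 0, 0], [0, 0, 0, 0, 0, 0], [0, 0, 0, 0, 0, 0], [0, 0, 0, 0, 0, 0], [0, 0, 0, 0, 0, 0], [0, 0, 0, 0, 0, 0]]}}

```text
clock: 34.1
eef_pos: [636.3, 60.0, 297.2]
tcp_rot: [-1.571, 0.0, -0.041]
contact_force: [-0.8, 0.9, -6.8]
opening: 0.226
```

Emit:
{"api": "send_rows", "payload": {"series": [[0, 0, 0, 0, 0, 0], [0, 0, 0, 0, 0, 0], [0, 0, 0, 0, 0, 0], [0, 0, 0, 0, 0, 0], [0, 0, 0, 0, 0, 0], [0, 0, 0, 0, 0, 0], [0, 0, 0, 0, 0, 0], [0, 0, 0, 0, 0, 0]]}}

```text
clock: 34.9
eef_pos: [636.3, 60.0, 297.2]
tcp_rot: [-1.571, -0.0, -0.041]
contact_force: [0.6, 0.1, -6.4]
opening: 0.227
```

```bash
python3 tray.py
```

```text
{'clock': 35.0, 'eef_pos': [636.297, 60.053, 297.166], 'tcp_rot': [-1.571, 0.0, -0.041], 'contact_force': [0.25, -0.192, -6.539], 'opening': 0.224, 'qpos': [0.092, 0.323, 1.528, -0.0, 1.291, -1.438]}
floor z 41.5 slopes [0.033 0.016] 18245 20927
```

Emit:
{"api": "send_rows", "payload": {"series": [[0, 0, 0, 0, 0, 0], [0, 0, 0, 0, 0, 0], [0, 0, 0, 0, 0, 0], [0, 0, 0, 0, 0, 0], [0, 0, 0, 0, 0, 0]]}}

```text
clock: 35.55
eef_pos: [636.3, 60.1, 297.2]
tcp_rot: [-1.571, -0.0, -0.041]
contact_force: [0.2, -0.8, -5.7]
opening: 0.222
```

Emit:
{"api": "send_rows", "payload": {"series": [[0, 0.003, 0, 0, 0, 0], [0, 0.005, 0, 0, 0, 0], [0, 0.005, 0, 0, 0, 0], [0, 0.005, 0, 0, 0, 0], [0, 0.005, 0, 0, 0, 0], [0, 0.004, 0, 0, 0, 0], [0, 0.003, 0, 0, 0, 0], [0, 0.003, 0, 0, 0, 0]]}}

```text
clock: 36.35
eef_pos: [636.4, 60.0, 264.0]
tcp_rot: [-1.571, -0.0, -0.041]
contact_force: [-0.1, 0.3, -6.7]
opening: 0.224
```

Emit:
{"api": "send_rows", "payload": {"series": [[0, 0.003, 0, 0, 0, 0], [0, 0.003, 0, 0, 0, 0], [0, 0.003, 0, 0, 0, 0], [0, 0.006, 0, 0, 0, 0], [0, 0.008, 0, 0, 0, 0], [0, 0.008, 0, 0, 0, 0], [0, 0.007, 0, 0, 0, 0], [0, 0.006, 0, 0, 0, 0]]}}

```text
clock: 37.15
eef_pos: [636.3, 60.0, 219.6]
tcp_rot: [-1.571, 0.0, -0.041]
contact_force: [-0.8, -0.2, -2.0]
opening: 0.226
```

Emit:
{"api": "send_rows", "payload": {"series": [[0, 0.006, 0, 0, 0, 0], [0, 0.005, 0, 0, 0, 0], [0, 0, 0, 0, 0, 0], [0, 0, 0, 0, 0, 0]]}}

```text
clock: 37.55
eef_pos: [636.4, 60.1, 209.2]
tcp_rot: [-1.571, -0.0, -0.041]
contact_force: [-0.8, 0.2, -1.5]
opening: 0.223
```

```bash
python3 tray.py; python3 -c "
import cv2
g=cv2.imread('pics/w23.png'); cv2.imwrite('pics/w23c.png',cv2.resize(g[180:320,240:420],None,fx=4,fy=4,interpolation=cv2.INTER_CUBIC))"
```

```text
{'clock': 37.65, 'eef_pos': [636.544, 60.059, 209.572], 'tcp_rot': [-1.571, -0.001, -0.041], 'contact_force': [-0.291, 0.392, -1.996], 'opening': 0.227, 'qpos': [0.092, 0.395, 1.622, -0.0, 1.124, -1.438]}
floor z 5.1 slopes [-0. -0.] 22721 26906
```

View pics/w23c.png

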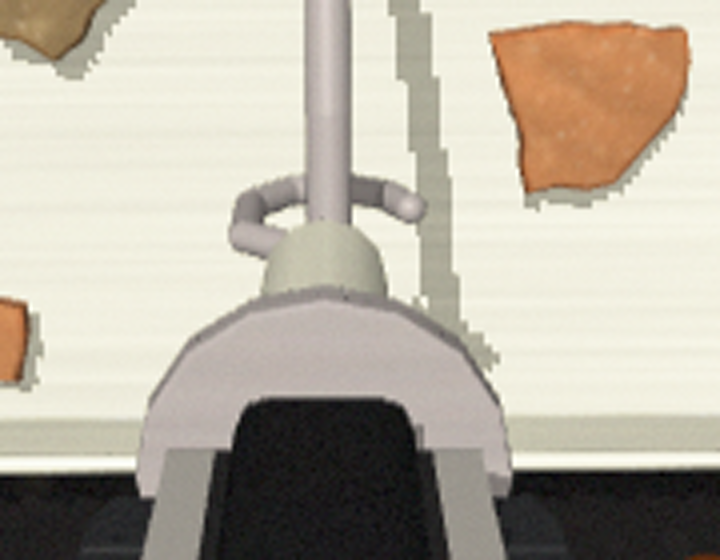

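View pics/s23c.png

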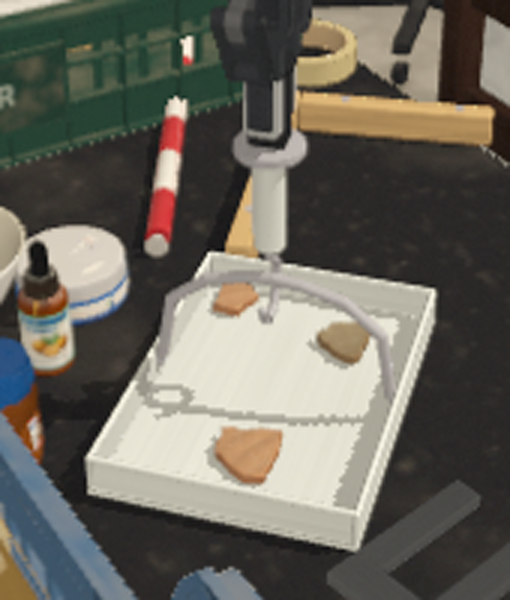

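Tray is down, hook free. Back out toward −y and rise.

Emit:
{"api": "send_rows", "payload": {"series": [[0, 0, -0.008, 0, 0, 0], [0, 0, -0.012, 0, 0, 0], [0, 0, -0.015, 0, 0, 0], [0, 0, -0.012, 0, 0, 0], [0, 0, 0, 0, 0, 0], [0, -0.02, 0, 0, 0, 0], [0, -0.03, 0, 0, 0, 0], [0, -0.03, 0, 0, 0, 0]]}}

```text
clock: 38.5
eef_pos: [634.0, 12.9, 289.7]
tcp_rot: [-1.571, 0.001, -0.041]
contact_force: [0.8, 0.4, -1.4]
opening: 0.221
```

Run:
```python
from h import *
goto(420,203.6,292,-7); grab('side','s24.png')
```

```text
pos [634.   12.9 289.7] tool shift mm (turn after) [-221.7   -2.   181.6]
jaw now 87.6 turn world z 85.4 => tool y -85.4 q6 -1.51
shift if turned first [163.1  -2.4 235.7]
```

View pics/s24.png

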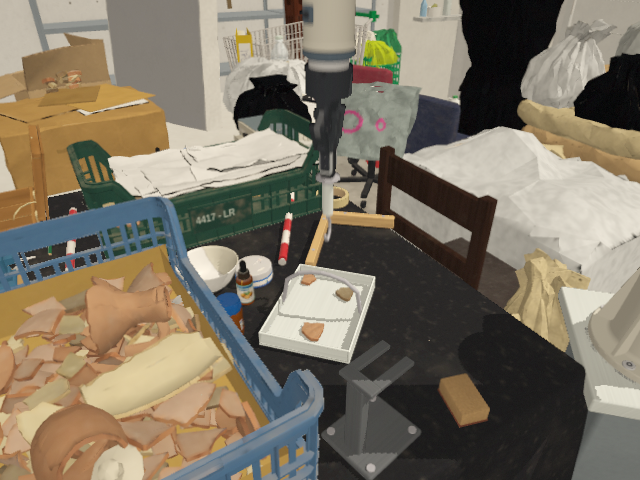

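Emit:
{"api": "send_rows", "payload": {"series": [[-0.03, 0, 0.028, 0, 0, 0], [-0.03, 0, 0.028, 0, 0, 0], [-0.03, 0, 0.028, 0, 0, 0], [-0.03, 0, 0.028, 0, 0, 0], [-0.03, 0, 0.029, 0, 0, 0], [-0.031, 0, 0.029, 0, 0, 0], [-0.031, 0, 0.029, 0, 0, 0], [0, 0, 0, 0, 0, 0]]}}

```text
clock: 39.35
eef_pos: [427.5, 223.2, 289.3]
tcp_rot: [-1.569, 0.001, -0.038]
contact_force: [0.5, -0.4, -2.7]
opening: 0.224
```

Emit:
{"api": "send_rows", "payload": {"series": [[0, 0, 0, 0, 8.5, 0], [0, 0, 0, 0, 8.5, 0], [0, 0, 0, 0, 8.5, 0], [0, 0, 0, 0, 8.5, 0], [0, 0, 0, 0, 8.5, 0], [0, 0, 0, 0, 8.5, 0], [0, 0, 0, 0, 8.5, 0], [0, 0, 0, 0, 8.5, 0]]}}

```text
clock: 40.15
eef_pos: [431.1, 220.3, 289.2]
tcp_rot: [-1.57, 0.0, -1.234]
contact_force: [0.6, 0.1, -2.0]
opening: 0.222
```

Emit:
{"api": "send_rows", "payload": {"series": [[0, 0.03, 0, 0, 8.5, 0], [0, 0.03, 0, 0, 8.5, 0], [0, 0.03, 0, 0, 8.5, 0], [0, 0.018, 0, 0, 1.1, 0], [0, 0, 0, 0, 0, 0], [0, 0, 0, 0, 0, 0], [0, 0, 0, 0, 0, 0]]}}

```text
clock: 40.85
eef_pos: [431.7, 220.9, 182.5]
tcp_rot: [-1.569, 0.001, -1.691]
contact_force: [-0.4, -0.3, -2.2]
opening: 0.224
```

Run:
```python
from h import *
goto(430.6,220.0,181.5,-7);grab('wrist','w25.png')
goto(485.5,303.8,181.5,-7)
```

```text
pos [431.7 220.9 182.5] tool shift mm (turn after) [ 1.  1. -1.]
jaw now -6.9 turn world z -0.1 => tool y 0.1 q6 0.59
shift if turned first [ 1.  1. -1.]
pos [431.7 221.  182.5] tool shift mm (turn after) [-88.7   1.2  43.5]
jaw now -6.9 turn world z -0.1 => tool y 0.1 q6 0.59
shift if turned first [-88.8   1.2  43.3]
```

View pics/w25.png

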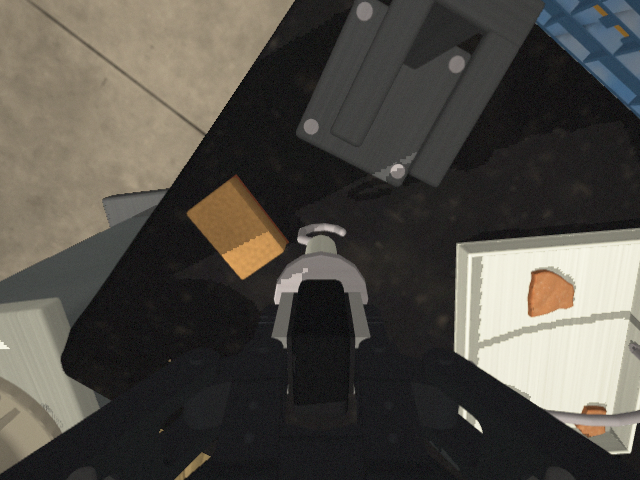

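Emit:
{"api": "send_rows", "payload": {"series": [[-0.009, 0, 0.0044, 0, 0, 0], [-0.018, 0, 0.0088, 0, 0, 0], [-0.018, 0, 0.0088, 0, 0, 0], [-0.009, 0, 0.0044, 0, 0, 0], [0, 0, 0, 0, 0, 0], [0, 0, 0, 0, 0, 0]]}}

```text
clock: 41.5
eef_pos: [463.0, 270.8, 181.1]
tcp_rot: [-1.571, -0.001, -1.692]
contact_force: [-0.6, 0.4, -2.0]
opening: 0.225
```

Run:
```python
from h import *
goto(485.5,303.8,181.5,-7); grab('wrist','w26.png'); f=grab('side','s26.png')
g=cv2.imread('pics/s26.png'); cv2.imwrite('pics/s26c.png',cv2.resize(g[280:480,310:450],None,fx=3,fy=3,interpolation=cv2.INTER_CUBIC))
```

```text
pos [463.  270.8 181.1] tool shift mm (turn after) [-35.5  -0.4  18.3]
jaw now -6.9 turn world z -0.1 => tool y 0.1 q6 0.65
shift if turned first [-35.5  -0.4  18.3]
```

View pics/s26c.png

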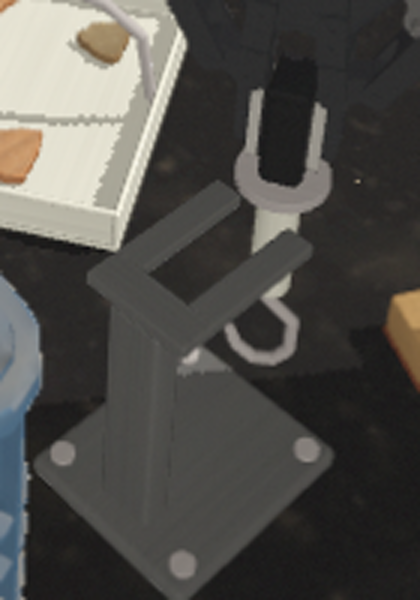

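View pics/w26.png

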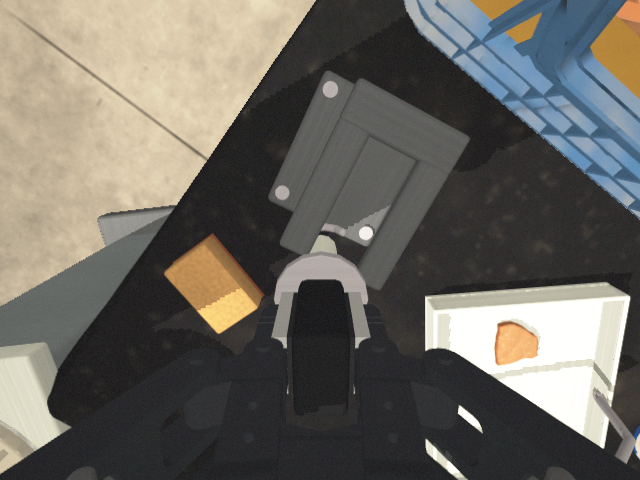

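Emit:
{"api": "send_rows", "payload": {"series": [[-0.009, 0, 0.0046, 0, 0, 0], [-0.009, 0, 0.0046, 0, 0, 0], [-0.009, 0, 0.0046, 0, 0, 0], [-0.0085, 0, 0.0044, 0, 0, 0], [0, 0, 0, 0, 0, 0], [0, 0, 0, 0, 0, 0]]}}

```text
clock: 42.2
eef_pos: [485.7, 304.1, 180.9]
tcp_rot: [-1.571, -0.001, -1.692]
contact_force: [-0.7, -0.5, -1.2]
opening: 0.224
```

Emit:
{"api": "send_rows", "payload": {"series": [[0, 0.004, 0, 0, 0, 0], [0, 0.004, 0, 0, 0, 0], [0, 0.003, 0, 0, 0, 0], [0, 0.002, 0, 0, 0, 0], [0, 0, 0, 0, 0, 0], [0, 0, 0, 0, 0, 0]]}}

```text
clock: 42.8
eef_pos: [485.8, 303.9, 168.2]
tcp_rot: [-1.571, -0.0, -1.692]
contact_force: [-0.5, -0.9, -0.8]
opening: 0.227
```

Run:
```python
from h import *
goto(485.5,303.8,168,-7); f=grab('side','s27.png')
g=cv2.imread('pics/s27.png'); cv2.imwrite('pics/s27c.png',cv2.resize(g[280:480,310:450],None,fx=3,fy=3,interpolation=cv2.INTER_CUBIC))
```

```text
pos [485.8 303.9 168.2] tool shift mm (turn after) [ 0.1  0.2 -0.3]
jaw now -7.0 turn world z -0.0 => tool y 0.0 q6 0.68
shift if turned first [ 0.1  0.2 -0.3]
```

View pics/s27c.png

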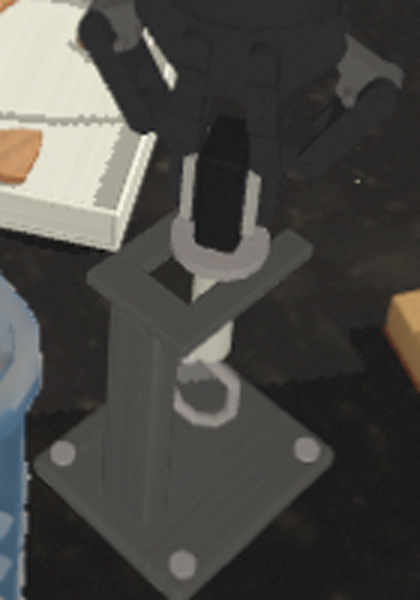

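Emit:
{"api": "send_rows", "payload": {"series": [[0, 0.0006, 0, 0, 0, 0], [0, 0, 0, 0, 0, 0], [0, 0, 0, 0, 0, 0]]}}

```text
clock: 43.15
eef_pos: [485.8, 303.9, 168.2]
tcp_rot: [-1.571, -0.0, -1.692]
contact_force: [-2.1, -1.6, 6.1]
opening: 0.229
```

Emit:
{"api": "send_rows", "payload": {"series": [[0, 0, 0, 0, 0, 0], [0, 0, 0, 0, 0, 0], [0, 0, 0, 0, 0, 0], [0, 0, 0, 0, 0, 0], [0, 0, 0, 0, 0, 0]], "gripper": 0.7}}

```text
clock: 43.65
eef_pos: [485.8, 304.1, 167.5]
tcp_rot: [-1.571, 0.0, -1.692]
contact_force: [0.3, -0.0, -0.7]
opening: 0.699
```

Emit:
{"api": "send_rows", "payload": {"series": [[0, -0.01, 0, 0, 0, 0], [0, -0.03, 0, 0, 0, 0], [0, -0.04, 0, 0, 0, 0], [0, -0.04, 0, 0, 0, 0], [0, 0, 0, 0, 0, 0], [0, 0, 0, 0, 0, 0]]}}

```text
clock: 44.25
eef_pos: [486.3, 304.3, 289.2]
tcp_rot: [-1.569, 0.002, -1.692]
contact_force: [0.6, -0.7, -0.3]
opening: 0.697
```

Run:
```python
from h import *
st(); f=grab('wrist','w28.png'); C=cloud(f); C=C[np.isfinite(C[:,:,2])]
m=(C[:,2]>205)&(C[:,2]<222)&(np.hypot(C[:,0]-483,C[:,1]-297)<45); p=C[m]
rc=cv2.minAreaRect(p[:,:2].astype(np.float32)); print(rc,np.median(p[:,2]))
```

```text
{'clock': 44.25, 'eef_pos': [486.272, 304.32, 289.198], 'tcp_rot': [-1.569, 0.002, -1.692], 'contact_force': [0.647, -0.659, -0.292], 'opening': 0.697, 'qpos': [0.557, 0.221, 1.682, 0.0, 1.236, 0.678]}
((486.1000061035156, 304.2657165527344), (29.875967025756836, 19.53512954711914), 82.57959747314453) 212.96675549536556
```

View pics/w28.png

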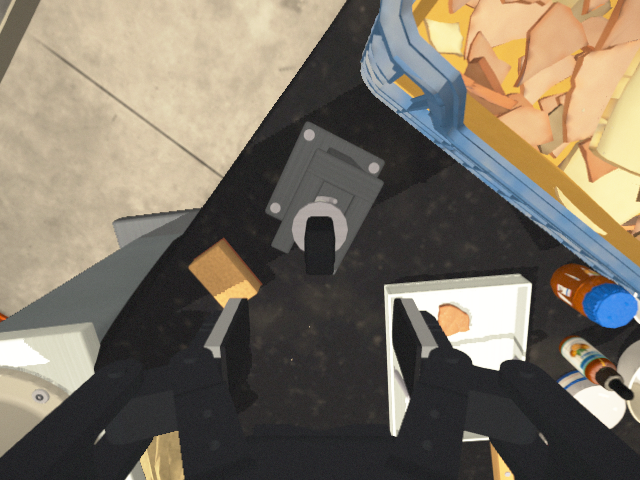

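Emit:
{"api": "send_rows", "payload": {"series": [[0.037, 0, 0.011, 0, 0, 0], [0.037, 0, 0.011, 0, 0, 0], [0.037, 0, 0.011, 0, 0, 0], [0.037, 0, 0.011, 0, 0, 0], [0.037, 0, 0.011, 0, 0, 0], [0.037, 0, 0.011, 0, 0, 0], [0.037, 0, 0.011, 0, 0, 0], [0.037, 0, 0.011, 0, 0, 0]]}}

```text
clock: 45.1
eef_pos: [536.5, -2.0, 286.1]
tcp_rot: [-1.573, -0.0, -1.692]
contact_force: [0.8, 0.5, 0.7]
opening: 0.699
```

Emit:
{"api": "send_rows", "payload": {"series": [[0.037, 0, 0.011, 0, 0, 0], [0.037, 0, 0.011, 0, 0, 0], [0.037, 0, 0.011, 0, 0, 0], [0, 0, 0, 0, -8.5, 0], [0, 0, 0, 0, -8.5, 0], [0, 0, 0, 0, -8.5, 0], [0, 0, 0, 0, -8.5, 0], [0, 0, 0, 0, -8.5, 0]]}}

```text
clock: 45.9
eef_pos: [555.8, -114.5, 285.9]
tcp_rot: [-1.573, 0.002, -0.944]
contact_force: [-0.1, -0.3, 0.8]
opening: 0.698
```

Emit:
{"api": "send_rows", "payload": {"series": [[0, 0, 0, 0, -8.5, 0], [0, 0, 0, 0, -8.5, 0], [0, 0, 0, 0, -8.5, 0], [0, 0, 0, 0, -8.5, 0], [0, 0, 0, 0, -8.5, 0], [0, 0, 0, 0, -8.5, 0], [0, 0, 0, 0, -1.1, 0], [0, 0, 0, 0, 0, 0]]}}

```text
clock: 46.7
eef_pos: [556.1, -114.5, 286.5]
tcp_rot: [-1.57, 0.002, -0.044]
contact_force: [-1.6, 0.8, -0.0]
opening: 0.699
```

Run:
```python
from h import *
st(); f=grab('wrist','w29.png'); g=grab('top','t29.png')
for n,h in (('w',f),('t',g)):
    C=cloud(h); p=C[np.isfinite(C[:,:,2])]
    m=(p[:,2]>24)&(p[:,2]<36)&(p[:,0]>500)&(p[:,0]<760)&(p[:,1]>-360)&(p[:,1]<-64)
    q=p[m]; print(n,len(q))
    # long batten: for y bins min x
    for y in range(-280,-66,30):
        s=q[(abs(q[:,1]-y)<6)&(q[:,0]>640)]
        if len(s)>3: print(' y',y,np.percentile(s[:,0],[3,97]).round(1),s[:,2].mean().round(1))
    for x in range(530,700,30):
        s=q[(abs(q[:,0]-x)<6)&(q[:,1]<-280)]
        if len(s)>3: print(' x',x,np.percentile(s[:,1],[3,97]).round(1))
```

```text
{'clock': 46.7, 'eef_pos': [556.134, -114.503, 286.547], 'tcp_rot': [-1.57, 0.002, -0.044], 'contact_force': [-1.647, 0.83, -0.047], 'opening': 0.699, 'qpos': [-0.206, 0.216, 1.694, -0.0, 1.234, -1.732]}
w 5152
 y -280 [704.1 722.2] 30.5
 y -190 [696.1 714.9] 30.3
 y -160 [693.7 712.1] 30.5
 y -130 [690.8 709.3] 30.4
 y -100 [688.6 706.7] 30.4
 y -70 [686.4 704.9] 30.2
 x 560 [-329.3 -309.8]
 x 590 [-326.  -307.3]
 x 620 [-322.9 -304.6]
 x 650 [-320.5 -302. ]
 x 680 [-318.1 -299.4]
t 905
 y -280 [705.8 722.7] 30.7
 y -250 [702.4 719.9] 31.0
 y -220 [700.1 717.5] 29.7
 y -190 [697.2 714.4] 29.4
 y -160 [694.4 713.7] 30.7
 y -130 [703.2 711.3] 30.5
 y -100 [688.9 708.7] 29.7
 y -70 [687.4 705.6] 30.2
 x 680 [-320.7 -301.5]
```

View pics/w29.png

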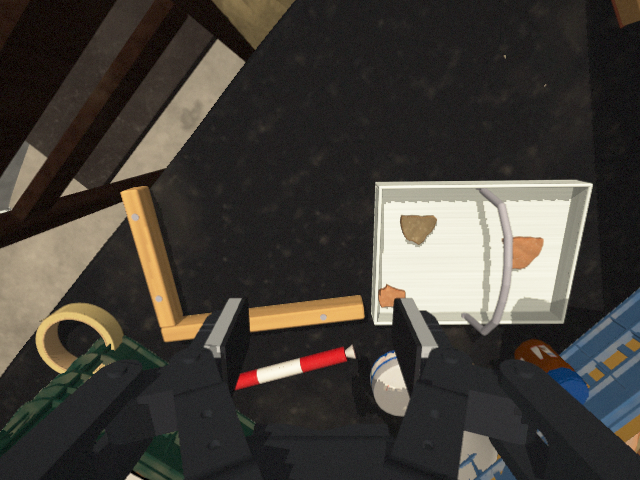

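Emit:
{"api": "send_rows", "payload": {"series": [[0.014, 0, 0.035, 0, 0, 0], [0.014, 0, 0.036, 0, 0, 0], [0.014, 0, 0.036, 0, 0, 0], [0.014, 0, 0.036, 0, 0, 0], [0.015, 0, 0.035, 0, 0, 0], [0, 0.045, 0, 0, 0, 0], [0, 0.045, 0, 0, 0, 0], [0, 0.045, 0, 0, 0, 0]], "gripper": 0.5}}

```text
clock: 47.6
eef_pos: [634.9, 60.9, 151.2]
tcp_rot: [-1.571, -0.001, -0.043]
contact_force: [1.1, -0.3, -0.3]
opening: 0.505
```

Emit:
{"api": "send_rows", "payload": {"series": [[0, 0, 0, 0, 0, 0], [0, 0, 0, 0, 0, 0], [0, 0, 0, 0, 0, 0]]}}

```text
clock: 47.9
eef_pos: [636.6, 60.4, 155.3]
tcp_rot: [-1.57, -0.004, -0.042]
contact_force: [1.2, -0.1, 0.1]
opening: 0.5
```

Run:
```python
from h import *
goto(635,60.5,85,87.6); f=grab('wrist','w30.png')
C=cloud(f)
m=(C[:,:,2]>80)&(C[:,:,2]<112)&(C[:,:,1]>45)&(C[:,:,1]<80)&(C[:,:,0]<720); p=C[m]
for x in range(560,720,15):
    q=p[abs(p[:,0]-x)<5]
    if len(q): print(x,q[:,1].mean().round(1),np.percentile(q[:,2],95).round(1))
```

```text
pos [636.6  60.4 155.3] tool shift mm (turn after) [-1.9 70.3  0. ]
jaw now 87.6 turn world z 0.0 => tool y -0.0 q6 -1.44
shift if turned first [-1.9 70.3  0. ]
575 63.3 89.1
590 62.7 98.0
605 62.3 101.5
620 61.9 104.3
635 61.3 105.5
650 60.6 103.9
665 60.3 100.8
680 59.9 97.1
695 59.3 86.5
```

View pics/w30.png

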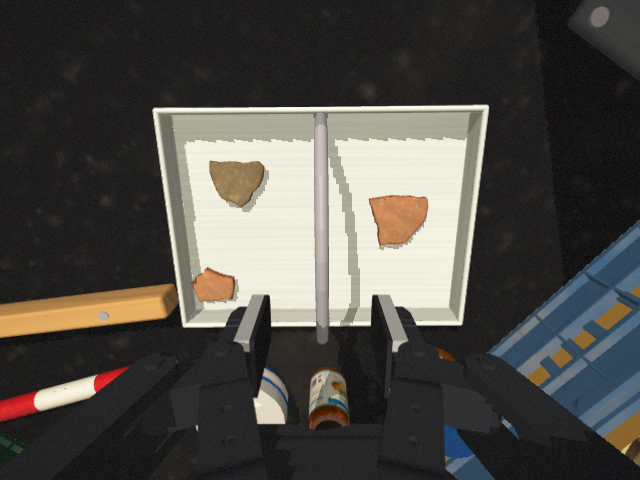

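Emit:
{"api": "send_rows", "payload": {"series": [[-0.002, 0.03, 0.0005, 0, 0, 0], [0, 0.025, 0, 0, 0, 0], [0, 0.012, 0, 0, 0, 0], [0, 0.003, 0, 0, 0, 0], [0, 0, 0, 0, 0, 0], [0, 0, 0, 0, 0, 0]]}}

```text
clock: 48.55
eef_pos: [634.1, 61.0, 84.1]
tcp_rot: [-1.57, -0.002, -0.041]
contact_force: [0.0, -0.9, 1.1]
opening: 0.498
```

Emit:
{"api": "send_rows", "payload": {"series": [[0, 0, 0, 0, 0, 0], [0, 0, 0, 0, 0, 0], [0, 0, 0, 0, 0, 0], [0, 0, 0, 0, 0, 0], [0, 0, 0, 0, 0, 0], [0, 0, 0, 0, 0, 0]], "gripper": 0.0, "squeeze": 50}}

```text
clock: 49.15
eef_pos: [633.4, 61.1, 83.4]
tcp_rot: [-1.571, -0.001, -0.041]
contact_force: [-1.0, 0.0, 6.1]
opening: 0.073
```

Run:
```python
from h import *
st(); f=grab('wrist','w31.png')
```

```text
{'clock': 49.15, 'eef_pos': [633.373, 61.05, 83.376], 'tcp_rot': [-1.571, -0.001, -0.041], 'contact_force': [-0.989, 0.018, 6.137], 'opening': 0.073, 'qpos': [0.094, 0.534, 1.719, 0.0, 0.888, -1.436]}
```

View pics/w31.png

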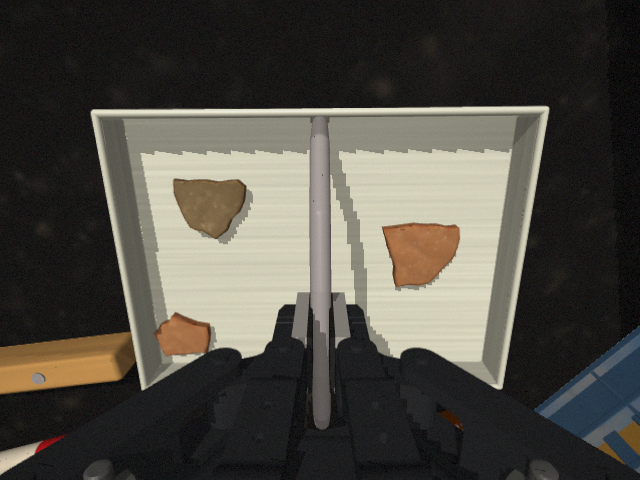

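Emit:
{"api": "send_rows", "payload": {"series": [[-0.002, -0.001, 0, 0, 0, 0], [-0.006, 0, -0.001, 0, 0, 0], [-0.01, 0, -0.001, 0, 0, 0], [-0.011, 0, -0.002, 0, 0, 0], [-0.011, 0, -0.002, 0, 0, 0], [-0.011, 0, -0.001, 0, 0, 0], [-0.009, 0, -0.001, 0, 0, 0], [-0.005, 0, 0, 0, 0, 0]]}}

```text
clock: 50.0
eef_pos: [566.1, 55.4, 83.4]
tcp_rot: [-1.571, 0.001, -0.041]
contact_force: [-0.7, 0.1, -2.5]
opening: 0.069
```

Emit:
{"api": "send_rows", "payload": {"series": [[0, 0, 0, 0, -1.5, 0], [0, 0, 0, 0, -1.5, 0], [0, 0, 0, 0, -1.5, 0], [0, 0, 0, 0, -1.5, 0], [0, 0, 0, 0, -1.2, 0], [0, 0, 0, 0, 0, 0]]}}

```text
clock: 50.6
eef_pos: [567.8, 55.6, 83.6]
tcp_rot: [-1.571, 0.0, 0.086]
contact_force: [0.2, -0.1, -4.1]
opening: 0.07
```

Run:
```python
from h import *
s=st(); f=grab('wrist','w32.png'); grab('side','s32.png')
```

```text
{'clock': 50.6, 'eef_pos': [567.788, 55.607, 83.559], 'tcp_rot': [-1.571, 0.0, 0.086], 'contact_force': [0.183, -0.104, -4.06], 'opening': 0.07, 'qpos': [0.095, 0.451, 1.867, 0.0, 0.823, -1.562]}
```

View pics/w32.png

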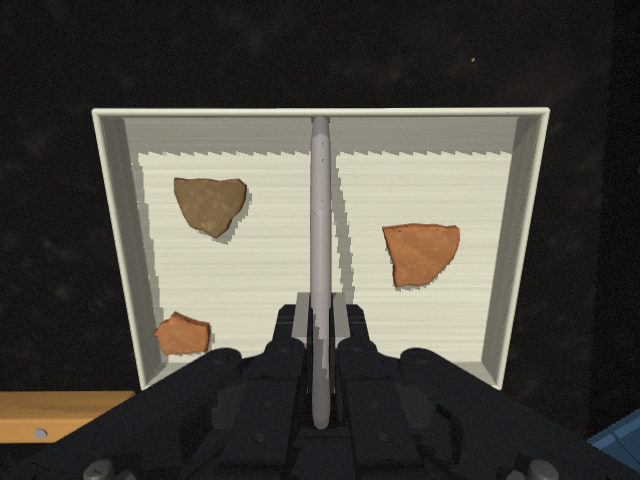

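View pics/s32.png

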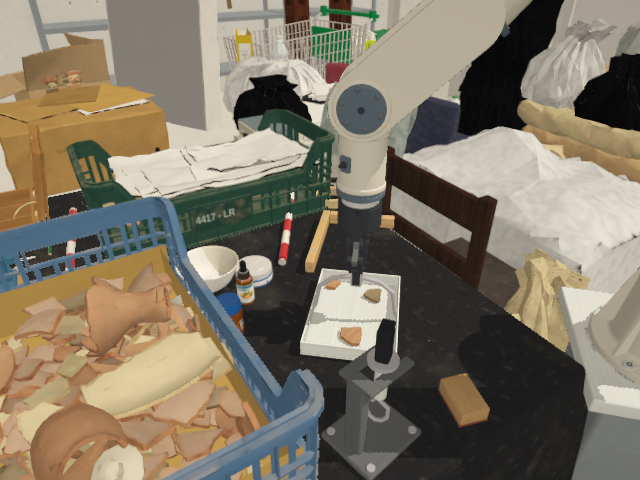

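Emit:
{"api": "send_rows", "payload": {"series": [[0, 0, -0.006, 0, 0, 0], [0, 0, -0.014, 0, 0, 0], [0, 0, -0.022, 0, 0, 0], [0, 0, -0.025, 0, 0, 0], [0, 0, -0.025, 0, 0, 0], [0, 0, -0.025, 0, 0, 0], [0, 0, -0.025, 0, 0, 0], [0, 0, -0.025, 0, 0, 0]]}}

```text
clock: 51.5
eef_pos: [581.6, -113.0, 83.6]
tcp_rot: [-1.571, 0.0, 0.084]
contact_force: [-0.3, 0.4, -3.7]
opening: 0.069
```

Emit:
{"api": "send_rows", "payload": {"series": [[0, 0, -0.022, 0, 0, 0], [0, 0, -0.018, 0, 0, 0], [0, 0, -0.012, 0, 0, 0], [0, 0, -0.008, 0, 0, 0], [0, 0, -0.004, 0, 0, 0], [0, 0, 0, 0, 0, 0], [0, 0, 0, 0, 0, 0]]}}

```text
clock: 52.2
eef_pos: [587.1, -174.0, 83.5]
tcp_rot: [-1.57, 0.0, 0.085]
contact_force: [-0.8, 0.2, -4.1]
opening: 0.071
```

Run:
```python
from h import *
s=st(); f=grab('wrist','w33.png'); grab('top','t33.png')
p=np.array(s['eef_pos'][:2])-[705,-297]; a=np.deg2rad(4.9); print(p@[np.cos(a),np.sin(a)],p@[-np.sin(a),np.cos(a)])
```

```text
{'clock': 52.2, 'eef_pos': [587.069, -173.985, 83.539], 'tcp_rot': [-1.57, 0.0, 0.085], 'contact_force': [-0.777, 0.174, -4.098], 'opening': 0.071, 'qpos': [-0.291, 0.504, 1.773, 0.0, 0.865, -1.947]}
-106.99262810424833 132.63891768039494
```

View pics/w33.png

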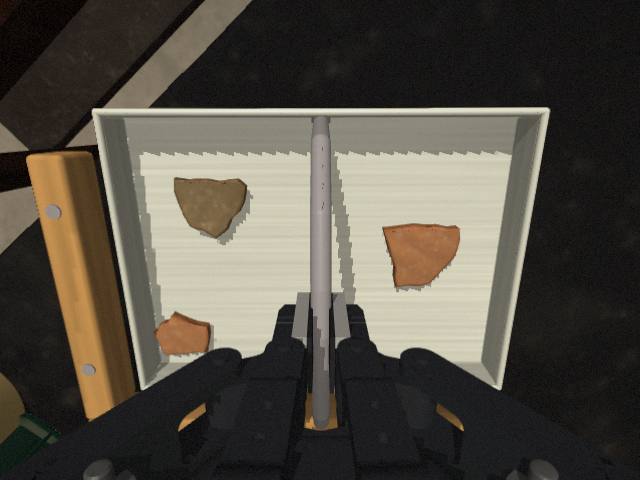

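View pics/t33.png

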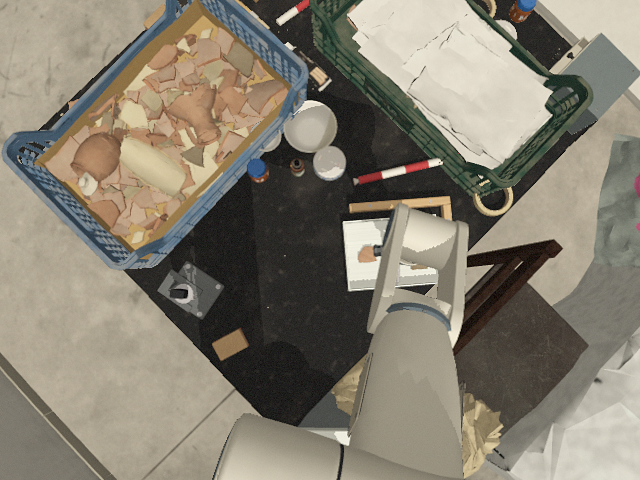

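Emit:
{"api": "send_rows", "payload": {"series": [[0, 0, -0.004, 0, 0, 0], [0, 0, -0.005, 0, 0, 0], [0, 0, -0.004, 0, 0, 0], [0.004, 0, 0, 0, 0, 0], [0.006, 0, 0, 0, 0, 0], [0.006, 0, 0, 0, 0, 0], [0.003, 0, 0, 0, 0, 0], [0, 0, 0, 0, 0, 0]]}}

```text
clock: 53.1
eef_pos: [608.0, -185.8, 83.6]
tcp_rot: [-1.571, -0.0, 0.085]
contact_force: [-1.0, 0.6, -3.4]
opening: 0.073
```

```bash
cat > cf.py <<'E'
from h import *
s=st(); f=grab('wrist','w34.png')
p=np.array(s['eef_pos'][:2])-[705,-297]; a=np.deg2rad(4.9); ex=np.array([np.cos(a),np.sin(a)]); ey=np.array([-np.sin(a),np.cos(a)]); print('tcp corner frame',p@ex,p@ey)
C=cloud(f); P=C[np.isfinite(C[:,:,2])]; q=P[:,:2]-[705,-297]; X=q@ex; Y=q@ey; Z=P[:,2]
m=(Z>24)&(Z<36)
# right wall top / short batten profile along Y at X in (-150,-60)
for x in (-150,-120,-95):
    s_=m&(abs(X-x)<6)&(Y>-40)&(Y<30); print(x,'Y hist',np.histogram(Y[s_],bins=np.arange(-26,22,3))[0])
fl=(Z<30)&(abs(X+85)<60)&(abs(Y-115)<90)&(Z>-5); print('floor',np.median(Z[fl]))
E
python3 cf.py
```

```text
{'clock': 53.1, 'eef_pos': [607.967, -185.764, 83.581], 'tcp_rot': [-1.571, -0.0, 0.085], 'contact_force': [-0.972, 0.649, -3.4], 'opening': 0.073, 'qpos': [-0.299, 0.533, 1.72, 0.0, 0.888, -1.955]}
tcp corner frame -87.17729629731564 119.11736781677688
-150 Y hist [  0  11 119 135 133 142 146 167 203   1  92 235   0   0   0]
-120 Y hist [  0   6  92 129 126 116 114 156 170   0  81 202   0   0   0]
-95 Y hist [  0   8  87  96 121 106 109 149 137   0  76 181   0   0   0]
floor 5.416447853475404
```

View pics/w34.png

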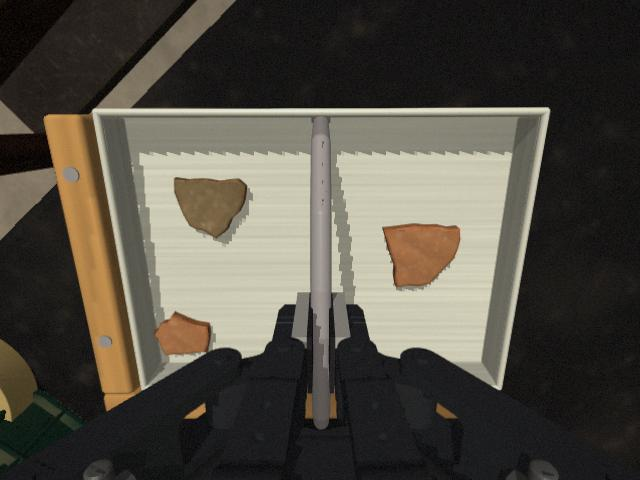

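Emit:
{"api": "send_rows", "payload": {"series": [[0.001, 0.0005, 0, 0, 0, 0], [0.001, 0, 0, 0, 0, 0], [0, 0, 0, 0, 0, 0]]}}

```text
clock: 53.45
eef_pos: [608.9, -185.7, 83.4]
tcp_rot: [-1.571, 0.001, 0.085]
contact_force: [-4.6, 1.0, 3.1]
opening: 0.074
```

Emit:
{"api": "send_rows", "payload": {"series": [[0, 0, -0.001, 0, 0, 0], [0, 0, -0.001, 0, 0, 0], [0, 0, -0.001, 0, 0, 0], [0, 0, 0, 0, 0, 0]]}}

```text
clock: 53.85
eef_pos: [610.0, -188.7, 83.4]
tcp_rot: [-1.571, -0.001, 0.085]
contact_force: [-0.4, 3.5, 3.3]
opening: 0.071
```

Emit:
{"api": "send_rows", "payload": {"series": [[0.001, 0, -0.001, 0, 0, 0], [0, 0, 0, 0, 0, 0]]}}

```text
clock: 54.05
eef_pos: [610.5, -189.4, 83.4]
tcp_rot: [-1.57, 0.0, 0.085]
contact_force: [-2.9, 5.9, 6.0]
opening: 0.072
```

```bash
python3 cf.py
```

```text
{'clock': 54.05, 'eef_pos': [610.511, -189.423, 83.353], 'tcp_rot': [-1.57, 0.0, 0.085], 'contact_force': [-2.928, 5.886, 6.034], 'opening': 0.072, 'qpos': [-0.303, 0.538, 1.711, 0.0, 0.893, -1.959]}
tcp corner frame -84.95440008113061 115.25490896566856
-150 Y hist [  0   8 106 148 148 139 146 184 123 167 154   0   0   0   0]
-120 Y hist [  0  11  93 131 110 128 123 158 104 157 120   0   0   0   0]
-95 Y hist [  0   5  85 115 107 110 112 144  85 140 108   0   0   0   0]
floor 5.280154344409695
```

Emit:
{"api": "send_rows", "payload": {"series": [[0.001, -0.0005, 0, 0, 0, 0], [0.001, 0, 0, 0, 0, 0], [0, 0, 0, 0, 0, 0]]}}

```text
clock: 54.4
eef_pos: [611.1, -189.7, 83.4]
tcp_rot: [-1.57, 0.003, 0.085]
contact_force: [-8.7, 0.8, 5.8]
opening: 0.072
```

Emit:
{"api": "send_rows", "payload": {"series": [[0, 0, -0.001, 0, 0, 0], [0, 0, 0, 0, 0, 0], [0, 0, 0, 0, 0, 0]]}}

```text
clock: 54.7
eef_pos: [611.1, -189.7, 83.3]
tcp_rot: [-1.569, 0.003, 0.085]
contact_force: [-7.1, 5.4, 6.8]
opening: 0.073
```

```bash
python3 cf.py
```

```text
{'clock': 54.7, 'eef_pos': [611.053, -189.717, 83.348], 'tcp_rot': [-1.569, 0.003, 0.085], 'contact_force': [-7.086, 5.414, 6.803], 'opening': 0.073, 'qpos': [-0.304, 0.54, 1.707, 0.001, 0.898, -1.959]}
tcp corner frame -84.4395003156671 114.91582348158065
-150 Y hist [  0   5 118 134 148 139 144 177 112 234  89   0   0   0   0]
-120 Y hist [  0   9  92 129 120 132 126 144 102 217  48   0   0   0   0]
-95 Y hist [  0  10  89 103 111 111 117 131  85 200  46   0   0   0   0]
floor 5.289180142884845
```

View pics/w34.png

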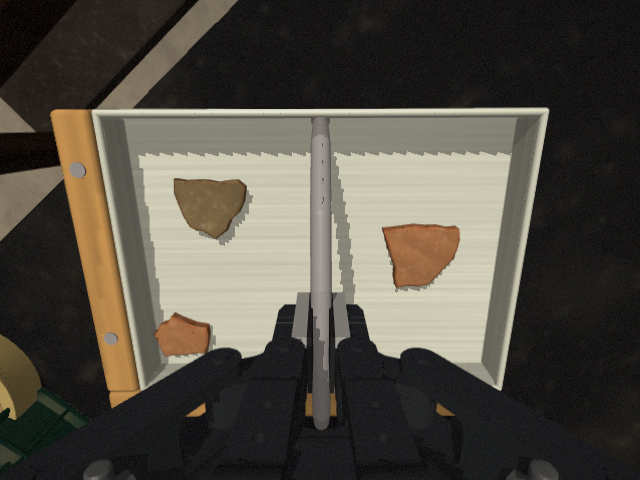

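Emit:
{"api": "send_rows", "payload": {"series": [[0, 0, 0, 0, 0, 0], [0, 0, 0, 0, 0, 0], [0, 0, 0, 0, 0, 0], [0, 0, 0, 0, 0, 0]], "gripper": 0.4}}

```text
clock: 55.15
eef_pos: [613.0, -190.8, 83.6]
tcp_rot: [-1.571, -0.001, 0.085]
contact_force: [0.2, -0.4, 0.3]
opening: 0.398
```

Emit:
{"api": "send_rows", "payload": {"series": [[0, -0.02, 0, 0, 0, 0], [0, -0.04, 0, 0, 0, 0], [-0.02, -0.04, 0, 0, 0, 0], [-0.02, -0.04, 0, 0, 0, 0], [-0.02, -0.04, 0, 0, 0, 0], [-0.02, 0, 0, 0, 0, 0], [0, 0, 0, 0, 0, 0], [0, 0, 0, 0, 0, 0]]}}

```text
clock: 55.95
eef_pos: [533.0, -197.3, 263.6]
tcp_rot: [-1.571, -0.0, 0.084]
contact_force: [0.3, -0.0, -0.8]
opening: 0.403
```

Run:
```python
from h import *
s=st(); f=grab('wrist','w36.png'); g=cv2.imread('pics/w36.png'); grab('side','s36.png')
```

```text
{'clock': 55.95, 'eef_pos': [533.004, -197.35, 263.556], 'tcp_rot': [-1.571, -0.0, 0.084], 'contact_force': [0.341, -0.013, -0.757], 'opening': 0.403, 'qpos': [-0.357, 0.235, 1.722, 0.0, 1.184, -2.012]}
```

View pics/w36.png

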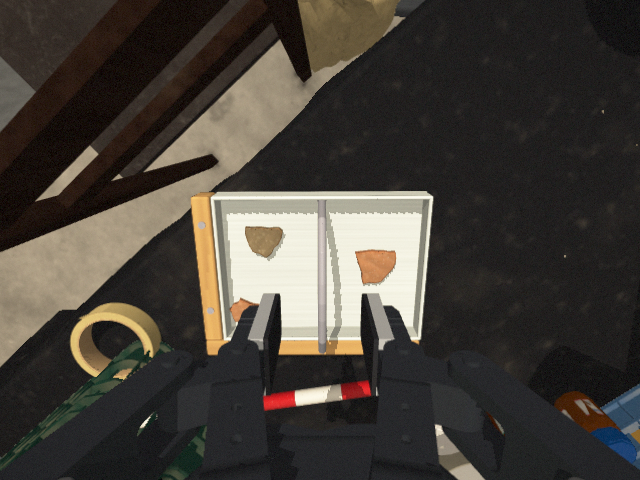

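View pics/s36.png

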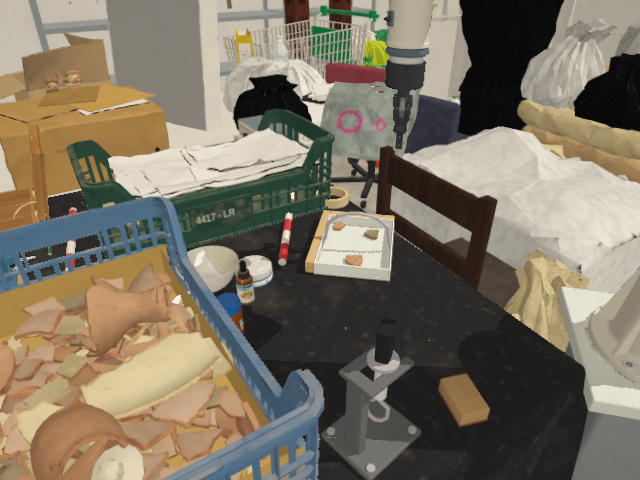

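Emit:
{"api": "send_rows", "payload": {"series": [[-0.03, 0, 0, 0, 0, 0], [-0.03, 0, 0, 0, 0, 0], [-0.03, 0, 0, 0, 0, 0], [-0.02, 0, 0, 0, 0, 0], [0, 0, 0, 0, 0, 0], [0, 0, 0, 0, 0, 0], [0, 0, 0, 0, 0, 0]]}}

```text
clock: 56.75
eef_pos: [424.6, -206.6, 263.4]
tcp_rot: [-1.571, -0.0, 0.085]
contact_force: [-0.0, 0.6, 0.3]
opening: 0.4
```

Run:
```python
from h import *
s=st(); f=grab('wrist','w37.png'); g=cv2.imread('pics/w37.png')
C=cloud(f); P=C[np.isfinite(C[:,:,2])]; a=np.deg2rad(4.9); ex=np.array([np.cos(a),np.sin(a)]); ey=np.array([-np.sin(a),np.cos(a)])
cv2.imwrite('pics/w37c.png',cv2.resize(g[230:420,170:450],None,fx=2.8,fy=2.8,interpolation=cv2.INTER_CUBIC))
t=grab('top'); im=cv2.cvtColor(t['frame'],cv2.COLOR_RGB2BGR); cv2.imwrite('pics/t37c.png',cv2.resize(im[185:305,330:470],None,fx=5,fy=5,interpolation=cv2.INTER_CUBIC))
```

```text
{'clock': 56.75, 'eef_pos': [424.58, -206.649, 263.4], 'tcp_rot': [-1.571, -0.0, 0.085], 'contact_force': [-0.041, 0.612, 0.279], 'opening': 0.4, 'qpos': [-0.456, 0.078, 1.911, 0.0, 1.152, -2.112]}
```

View pics/w37.png

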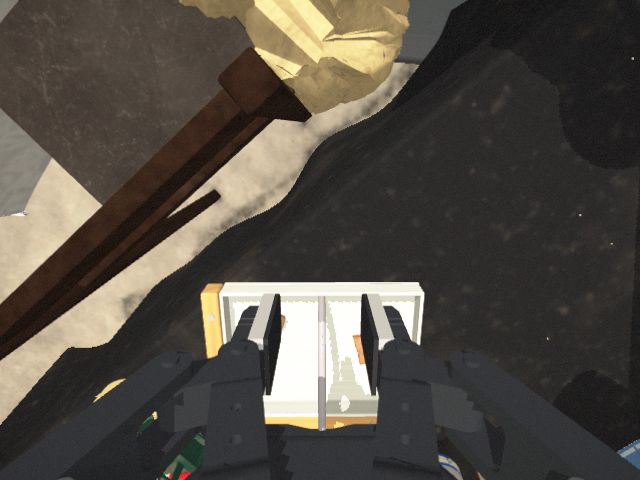

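View pics/t37c.png

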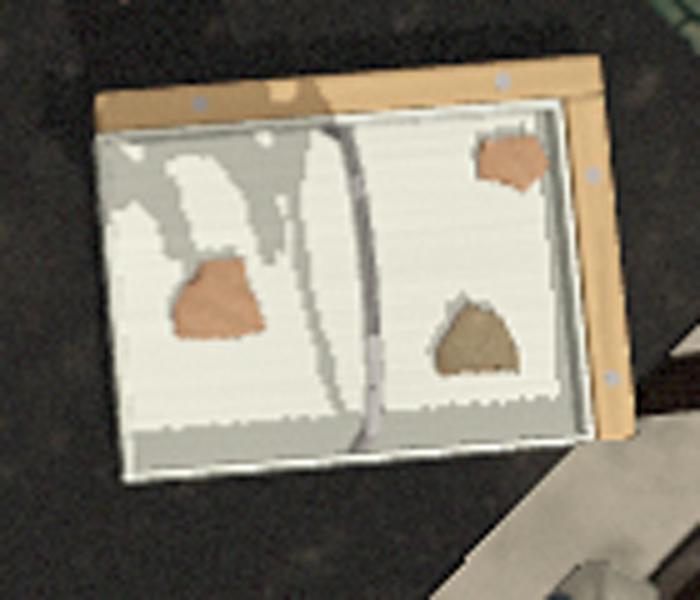

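Run:
```python
from h import *
t=grab('top','t38.png')
for n,u,v,z in [('jar',257,170,81),('dropper',297,167,102),('pot',329,163,34)]: print(n,dep(t,u,v).round(0))
C=cloud(t); P=C[np.isfinite(C[:,:,2])]; a=np.deg2rad(4.9); q=P[:,:2]-[705,-297]; X=q@[np.cos(a),np.sin(a)]; Y=q@[-np.sin(a),np.cos(a)]
m=(P[:,2]>22)&(P[:,2]<36)
e=[np.percentile(X[m&(abs(X+170)<12)&(abs(Y-y)<8)],5).round(1) for y in (20,60,170,210)]; print('near edge X',e)
e=[np.percentile(Y[m&(abs(Y-230)<12)&(abs(X-x)<8)],95).round(1) for x in (-150,-110,-60,-20)]; print('left edge Y',e)
print(r.sign_off()); st()
```

```text
jar [775. 152.  82.]
dropper [785.  58.  71.]
pot [804. -19.  34.]
near edge X [np.float64(-168.5), np.float64(-168.6), np.float64(-168.7), np.float64(-169.0)]
left edge Y [np.float64(229.1), np.float64(229.1), np.float64(229.4), np.float64(229.4)]
the job is handed in; nothing more can be done
None
the job is handed in; nothing more can be done
```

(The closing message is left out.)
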